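# Fold the drawing tools and pack the instrument case

## Task

Pack the drawing set away: fold each of the drawing tools on the sheet shut and lay it in its own place in the open case (colour patch to match its head), seated down in its notches, and stand every tube of leads fully home in a free hole of the case's rack. When everything is in, close the lid; do not knock over the ink bottle.

Things in the scene. Friction and masses are not known exactly. Their poses are not given: they have to be found in the camera images.
- compass_mid (a point): Drawing compass: steel legs (11 mm wide each), red round head 13 mm high with a knurled stub. About 85 g. Point: middle of the shut tool, 6 mm over its underside; x from the pivot along the fixed leg to its tip, z up. Pivot (upright axis) at x = -42 mm, y = 0. Shut it spans x -62 to 72 mm (thinner beyond 44 mm), y -11.5 to 11.5 mm, legs 11 mm high; the fixed leg is the y < 0 half, the moving leg the y > 0 half.
- compass_leg (a joint): How far the compass stands open, rad: 0 shut, legs side by side; limit 1.3. The moving leg swings about the pivot counter-clockwise seen from above, so the bisector of the legs lies at half this angle from the x axis of compass_mid. Light friction (0.012 N m): it stays where it is left; squeezing the legs together shuts it.
- dividers_mid (a point): Dividers: brass legs (11 mm wide each), blue round head 13 mm high with a knurled stub. About 85 g. Point: middle of the shut tool, 6 mm over its underside; x from the pivot along the fixed leg to its tip, z up. Pivot (upright axis) at x = -42 mm, y = 0. Shut it spans x -62 to 72 mm (thinner beyond 44 mm), y -11.5 to 11.5 mm, legs 11 mm high; the fixed leg is the y < 0 half, the moving leg the y > 0 half.
- dividers_leg (a joint): How far the dividers stands open, rad: 0 shut, legs side by side; limit 1.3. The moving leg swings about the pivot counter-clockwise seen from above, so the bisector of the legs lies at half this angle from the x axis of dividers_mid. Light friction (0.012 N m): it stays where it is left; squeezing the legs together shuts it.
- rule_mid (a point): Two-fold boxwood rule: pale leaves (15 mm wide each), yellow round joint 10.5 mm high. About 80 g. Point: middle of the shut tool, 5 mm over its underside; x from the pivot along the fixed leg to its tip, z up. Pivot (upright axis) at x = -48 mm, y = 0. Shut it spans x -63 to 62 mm, y -15 to 15 mm, legs 9 mm high; the fixed leg is the y < 0 half, the moving leg the y > 0 half.
- rule_leg (a joint): How far the rule stands open, rad: 0 shut, legs side by side; limit 1.3. The moving leg swings about the pivot counter-clockwise seen from above, so the bisector of the legs lies at half this angle from the x axis of rule_mid. Light friction (0.012 N m): it stays where it is left; squeezing the legs together shuts it.
- compass_place (a point): Place of the compass in the case: grey felt block, a red patch at each end. Point on the felt, 60 mm above the desk, at its middle; x along the lying tool, toward the lid hinge, z up. Two wooden ribs (10 mm high, 6 thick) across it at x = -32 and 32 mm, notched 27 mm wide at y = 0, flared to 35 at the top. The places lie 60 mm apart, in changing order. The tool may point either way.
- dividers_place (a point): Place of the dividers in the case: grey felt block, a blue patch at each end. Point on the felt, 60 mm above the desk, at its middle; x along the lying tool, toward the lid hinge, z up. Two wooden ribs (10 mm high, 6 thick) across it at x = -32 and 32 mm, notched 27 mm wide at y = 0, flared to 35 at the top. The places lie 60 mm apart, in changing order. The tool may point either way.
- rule_place (a point): Place of the rule in the case: grey felt block, a yellow patch at each end. Point on the felt, 60 mm above the desk, at its middle; x along the lying tool, toward the lid hinge, z up. Two wooden ribs (10 mm high, 6 thick) across it at x = -32 and 32 mm, notched 34 mm wide at y = 0, flared to 42 at the top. The places lie 60 mm apart, in changing order. The tool may point either way.
- tube0_mid (a point): Tube of pencil leads, grey with a red cap: 14 mm across, 60 mm long, tapered foot. This point is its middle, z toward the cap. At the start it stands upright in a small pale wooden desk stand with 26 mm of it in the hole. About 25 g.
- tube1_mid (a point): Tube of pencil leads, grey with a green cap: 14 mm across, 60 mm long, tapered foot. This point is its middle, z toward the cap. At the start it stands upright in a small pale wooden desk stand with 26 mm of it in the hole. About 25 g.
- tube2_mid (a point): Tube of pencil leads, grey with a blue cap: 14 mm across, 60 mm long, tapered foot. This point is its middle, z toward the cap. At the start it stands upright in a small pale wooden desk stand with 26 mm of it in the hole. About 25 g.
- hole0 (a point): Mouth (centre, level with the top face, 60 mm above the desk) of a hole in the wooden rack at the right-hand side of the case: 16 mm wide, 44 mm deep, chamfered. Any tube fits any hole and stands 16 mm proud when home. Holes 39 mm apart in a row from front to back, hole0 in front; the frame is the case's.
- hole1 (a point): Mouth (centre, level with the top face, 60 mm above the desk) of a hole in the wooden rack at the right-hand side of the case: 16 mm wide, 44 mm deep, chamfered. Any tube fits any hole and stands 16 mm proud when home. Holes 39 mm apart in a row from front to back, hole0 in front; the frame is the case's.
- hole2 (a point): Mouth (centre, level with the top face, 60 mm above the desk) of a hole in the wooden rack at the right-hand side of the case: 16 mm wide, 44 mm deep, chamfered. Any tube fits any hole and stands 16 mm proud when home. Holes 39 mm apart in a row from front to back, hole0 in front; the frame is the case's.
- case_lid (a joint): Lid of the case, rad: 0 shut, about 1.57 upright, 1.83 fully open, leaning back on its stop. Its hinge is stiff (0.28 N m): the lid stays at any angle and must be moved all the way; about 3 N at its free edge moves it.
- lid_edge (a point): Middle of the lid's free (front) edge, on its outer face; with the lid shut it is 167 mm in front of the hinge axis and 27 mm above it. The frame turns with the lid: x from the edge toward the hinge, z out of the outer face (which looks away from the robot while the lid stands open). The lid is 26 mm thick; 240 mm wide along y.
- case: Mahogany box, 178 mm front to back, 241 mm wide, standing on the desk and heavy enough not to move; its origin is under its centre, x toward the hinge side, y to its left. Rim 62 mm high; with the lid shut 91 mm high, the room inside ends 81 mm above the desk. Hinge axis at x = 86 mm, z = 62 mm.
- stand: Pale wooden desk stand for the tubes, 114 x 44 mm, 32 mm high, three holes in a row along its x axis, 34 mm apart; fixed. Origin under its centre.
- ink_bottle: Square dark ink bottle, 54 mm wide, 64 mm high. Origin under its centre.
Mind the look-alikes: they are no part of the job. Of the things that look like the part that bears rule_mid, the larger one is meant.

How it is judged:
On the way:
1. every tool folded and seated in its own place and every tube home in the rack, with the lid still open (value of joint each of compass_leg, dividers_leg, rule_leg below 0.12 rad and x of compass_mid in the frame of compass_place between -0.013 and 0.013 m and y of compass_mid in the frame of compass_place between -0.005 and 0.005 m and z of compass_mid in the frame of compass_place between 0.002 and 0.01 m and angle between the x axis of compass_mid and the x axis of compass_place, either way round below 0.12 rad and angle between each of compass_mid, dividers_mid, rule_mid's own z axis and vertical below 0.12 rad and x of dividers_mid in the frame of dividers_place between -0.013 and 0.013 m and y of dividers_mid in the frame of dividers_place between -0.005 and 0.005 m and z of dividers_mid in the frame of dividers_place between 0.002 and 0.01 m and angle between the x axis of dividers_mid and the x axis of dividers_place, either way round below 0.12 rad and x of rule_mid in the frame of rule_place between -0.013 and 0.013 m and y of rule_mid in the frame of rule_place between -0.005 and 0.005 m and z of rule_mid in the frame of rule_place between 0.001 and 0.009 m and angle between the x axis of rule_mid and the x axis of rule_place, either way round below 0.12 rad and ((horizontal distance between tube0_mid and hole0 below 0.004 m and z of tube0_mid in the frame of hole0 between -0.03 and -0.01 m) or (horizontal distance between tube0_mid and hole1 below 0.004 m and z of tube0_mid in the frame of hole1 between -0.03 and -0.01 m) or (horizontal distance between tube0_mid and hole2 below 0.004 m and z of tube0_mid in the frame of hole2 between -0.03 and -0.01 m)) and angle between each of tube0_mid, tube1_mid, tube2_mid's own z axis and vertical below 0.15 rad and ((horizontal distance between tube1_mid and hole0 below 0.004 m and z of tube1_mid in the frame of hole0 between -0.03 and -0.01 m) or (horizontal distance between tube1_mid and hole1 below 0.004 m and z of tube1_mid in the frame of hole1 between -0.03 and -0.01 m) or (horizontal distance between tube1_mid and hole2 below 0.004 m and z of tube1_mid in the frame of hole2 between -0.03 and -0.01 m)) and ((horizontal distance between tube2_mid and hole0 below 0.004 m and z of tube2_mid in the frame of hole0 between -0.03 and -0.01 m) or (horizontal distance between tube2_mid and hole1 below 0.004 m and z of tube2_mid in the frame of hole1 between -0.03 and -0.01 m) or (horizontal distance between tube2_mid and hole2 below 0.004 m and z of tube2_mid in the frame of hole2 between -0.03 and -0.01 m)) and value of joint case_lid above 0.6 rad), for 0.2 s.
At the end, for the whole second after the job is handed in: Lid shut (0.06 rad). Each tool present is shut (0.12 rad) and lies flat on the felt of its own place: along x within 13 mm, across 5 mm, height 4 mm, in line within 0.12 rad either way round. Each tube stands in a rack hole, within 6 mm of the bottom. All at rest (value of joint each of compass_leg, dividers_leg, rule_leg below 0.12 rad and x of compass_mid in the frame of compass_place between -0.013 and 0.013 m and y of compass_mid in the frame of compass_place between -0.005 and 0.005 m and z of compass_mid in the frame of compass_place between 0.002 and 0.01 m and angle between the x axis of compass_mid and the x axis of compass_place, either way round below 0.12 rad and angle between each of compass_mid, dividers_mid, rule_mid's own z axis and vertical below 0.12 rad and x of dividers_mid in the frame of dividers_place between -0.013 and 0.013 m and y of dividers_mid in the frame of dividers_place between -0.005 and 0.005 m and z of dividers_mid in the frame of dividers_place between 0.002 and 0.01 m and angle between the x axis of dividers_mid and the x axis of dividers_place, either way round below 0.12 rad and x of rule_mid in the frame of rule_place between -0.013 and 0.013 m and y of rule_mid in the frame of rule_place between -0.005 and 0.005 m and z of rule_mid in the frame of rule_place between 0.001 and 0.009 m and angle between the x axis of rule_mid and the x axis of rule_place, either way round below 0.12 rad and ((horizontal distance between tube0_mid and hole0 below 0.004 m and z of tube0_mid in the frame of hole0 between -0.03 and -0.01 m) or (horizontal distance between tube0_mid and hole1 below 0.004 m and z of tube0_mid in the frame of hole1 between -0.03 and -0.01 m) or (horizontal distance between tube0_mid and hole2 below 0.004 m and z of tube0_mid in the frame of hole2 between -0.03 and -0.01 m)) and angle between each of tube0_mid, tube1_mid, tube2_mid's own z axis and vertical below 0.15 rad and ((horizontal distance between tube1_mid and hole0 below 0.004 m and z of tube1_mid in the frame of hole0 between -0.03 and -0.01 m) or (horizontal distance between tube1_mid and hole1 below 0.004 m and z of tube1_mid in the frame of hole1 between -0.03 and -0.01 m) or (horizontal distance between tube1_mid and hole2 below 0.004 m and z of tube1_mid in the frame of hole2 between -0.03 and -0.01 m)) and ((horizontal distance between tube2_mid and hole0 below 0.004 m and z of tube2_mid in the frame of hole0 between -0.03 and -0.01 m) or (horizontal distance between tube2_mid and hole1 below 0.004 m and z of tube2_mid in the frame of hole1 between -0.03 and -0.01 m) or (horizontal distance between tube2_mid and hole2 below 0.004 m and z of tube2_mid in the frame of hole2 between -0.03 and -0.01 m)) and linear speed of each of compass, dividers, rule, tube0, tube1, tube2 below 0.02 m/s and value of joint case_lid below 0.06 rad); the robot touches nothing.
It fails at once if the ink bottle is knocked over (angle between ink_bottle's own z axis and vertical above 0.5 rad).
Of compass, dividers, rule only 2 to 3 are there at a start; the rules pass over those that are not, and their reading is None.
Of tube0, tube1, tube2 only 2 to 3 are there at a start; the rules pass over those that are not, and their reading is None.
At some moment in a run one of compass, dividers, rule may be knocked a few centimetres aside while the robot is not near it.
It also fails if it takes over 210 s, if anything falls off the work surface, if the arm or the gripper's body presses on something with over 40 N, if the wrist force passes 120 N, or if a joint passes its speed limit or range.

## Robot

A 6-joint arm with a two-finger parallel gripper is mounted at the origin on the work surface; the furniture and walls round the work are solid. World frame = base frame: x ahead of the robot, y to its left, z up, the work surface at z = 0. Lengths are in m, angles in rad, forces in N, time in s.
With the tool pointing down it reaches from about 0.35 to 0.775 m from the base axis. Payload 5.5 kg.
Tool frame: the origin (TCP) lies at the very end of the fingers, on their centre line; the grasp point (between the pads) lies 19 mm behind it; z points along the fingers, y is the line along which they close (so a half turn about z gives the same grasp; the last joint's range is limited). The gripper opens to 85 mm and grips with 20 to 120 N. Pads are 22 mm wide; open, the fingers measure 114 mm over their backs; the gripper's body (76 mm by 85 mm) begins 54 mm behind the grasp point. The pads swing forward as they close: fully open they stand 13 mm farther back than shut.
Start: joints at [-0.14, 0.313, 0.046, 1.304, 0, 1.431], TCP at [0.575, -0, 0.231] pointing down, gripper open.
Joint ranges: [-2.76, 2.76], [-0.86, 1.69], [-1.03, 1.26], [-2.2, 2.34], [-1.47, 1.5], [-3.14, 3.14]. Speed limits (rad/s): [2.57, 2.57, 3.14, 3.14, 3.14, 3.14].

## Interface

Orientations are given as a unit quaternion [w, x, y, z].
In Python, from workcell import env, cams, ticket, spotter gives the robot as it stands.
- The arm moves only by the tool jog_arm, never from a script. Its argument "increments" is a list that holds one entry, the list of rows, each a list of 7 numbers: the shift along the tool's x, y, z in units of 0.25 m (1.0 is 0.25 m), then the turn, a rotation vector about the tool's x, y, z in units of 180 degrees (1.0 is 180 degrees), then the closure in counts, from 0 (fully open) to 255 (shut). A call has 1 to 20 rows; each row shifts and turns the commanded pose from where the row before left it, along the tool's axes as they then stand; what a row does not reach is not made up. A row lasts 1/10 s, in which the tool goes at most 50 mm and 8.59 degrees, less where a joint would pass 70% of its speed; a pose out of reach is approached as far as the arm can. A call with a number of a shift or a turn outside -1 to 1 is refused whole. A call with a gripper value outside its range is refused whole. The fingers move at their own pace and stop on an object; "force" is the grip in N (left out, the last holds). Time passes only in rows, so rows that do not move let the fingers close. It gives the time, the measured TCP pose, the force, the opening and the grip force at its end, in the units of the state.
- env.get_state(): the state, without advancing time (a new reading comes with each control period).
- cams.read_camera(name): name is "scene" or "side" or "wrist"; returns a dict with "pixels" (480x640x3 uint8, red, green, blue), "fx", "fy", "cx", "cy" (pixels), "k1" (the pictures are not rectified: a ray, as slopes to the right and down, at radius r is drawn at 1 + k1 r^2 times it, then the intrinsics apply), "xyz" and "attitude" of the camera in the world; the wrist camera has in their place "mount" (4x4, takes a point from camera to tool coordinates, whose origin is the TCP and whose axes are the flange's). Camera axes: x right, y down, z forward; pixel columns grow to the right and rows downward; lengths in m; the calibration is good to about 2 mm. A picture is of the moment at which its call begins: read the wrist's pose just before it. There is no depth.
- ticket.hand_in(): hands the job in; it is judged then, once.
Trained networks look in the newest picture that a camera, given by its name, has taken for a name from the list of things; names that differ only in an ending like _2 or _b are one class to them, and where a whole thing is asked for, a point or a joint stands for the part that bears it (a point fixed in the world has none). Each returns a list of dicts, best first, with "conf" (0 to 1); they miss things now and then, are a little off and sometimes report something else, mostly with a low value. They report only what shows in the picture. A call takes as long as a camera call. They do not tell look-alikes from the thing itself.
- spotter.find_in(target, camera): "uv" ([column, row] in pixels, amid what is visible of it).
- spotter.cut_out(target, camera): "region" (480x640 bool, what is visible of it) and "uv" ([column, row] in pixels, amid what is visible of it).
- spotter.landmark_of(target, camera): "uv" ([column, row] in pixels: a listed point, or the origin of a listed thing).
The state is a dict: "clock": time; "joint_pos": joint angles; "qvel": joint speeds; "tau": joint torques, N m; "tcp_pos": TCP position; "orientation": TCP orientation; "wrist_force": force on the tool from outside, world axes, zero at the start; "ft_torque": the same for the moment, N m; "finger_gap": finger opening in m; "grip_force": force on a finger pad.
Only numpy, scipy, OpenCV 4.12 (cv2) and the standard library are available. Lean on these libraries where they do the work, as an engineer would, in place of code of your own. Each camera call takes 0.05 s, during which the arm holds its last target. There are 200 camera calls.

## Working session

There is one attempt and no reset: what is moved stays moved. The work goes in short steps, Python scripts to look and compute and a tool call to move; the robot and the scene stay as the last step left them, time stands still between calls to the robot, and variables do not carry over. Pictures are saved under pics/ and viewed, at most 14 in all, crops included, and the job is handed in when it is done.

Besides the shell and the picture viewer there is one more tool, called after "Request:" as a command line: name --argument value ..., lists and objects as JSON in quotes. jog_arm: Moves the arm, as the interface text tells. Shifts and turns lie within -1 to 1; 1 stands for 0.25 m of shift or 180 degrees of turn. Its arguments: {"type":"object","properties":{"increments":{"type":"array"},"force":{"type":"number"}},"required":["increments"]}

```bash
ls; mkdir -p pics; cat > h.py <<'E'
import numpy as np, cv2
from scipy.spatial.transform import Rotation as R
from workcell import env, cams, ticket, spotter
def rot(q): q=np.array(q,float); return R.from_quat([q[1],q[2],q[3],q[0]]).as_matrix()
class Cam:
    def __init__(s,name):
        st=env.get_state(); s.name=name
        c=cams.read_camera(name); s.c=c; s.img=np.array(c["pixels"])
        if name=="wrist":
            M=np.array(c["mount"]); Rt=rot(st["orientation"])
            s.R=Rt@M[:3,:3]; s.t=Rt@M[:3,3]+np.array(st["tcp_pos"])
        else:
            a=np.array(c["attitude"]); s.R=rot(a) if a.size==4 else a; s.t=np.array(c["xyz"])
    def ray(s,uv):
        c=s.c; d=np.array([(uv[0]-c["cx"])/c["fx"],(uv[1]-c["cy"])/c["fy"]]); x=d.copy()
        for _ in range(20): x=d/(1+c["k1"]*(x@x))
        return s.R@np.array([x[0],x[1],1])
    def at(s,uv,z):
        r=s.ray(uv); return s.t+r*(z-s.t[2])/r[2]
    def proj(s,p):
        c=s.c; q=s.R.T@(np.array(p,float)-s.t); x=q[:2]/q[2]; x=x*(1+c["k1"]*(x@x))
        return np.array([x[0]*c["fx"]+c["cx"],x[1]*c["fy"]+c["cy"]])
    def save(s,f): cv2.imwrite(f,s.img[:,:,::-1])
E
cat > a.py <<'E'
from h import *
np.set_printoptions(precision=3,suppress=True)
st=env.get_state(); print(st["clock"],st["tcp_pos"],st["orientation"],st["finger_gap"])
ims=[]
H=dict(compass_mid=.006,dividers_mid=.006,rule_mid=.005,compass_place=.06,dividers_place=.06,rule_place=.06,tube0_mid=.036,tube1_mid=.036,tube2_mid=.036,hole0=.06,hole1=.06,hole2=.06,case=0,stand=0,ink_bottle=0,lid_edge=.2)
for n in ["scene","side"]:
    C=Cam(n); C.save(f"pics/{n}0.png"); print(n,C.t,C.R[:,2],C.c["fx"],C.c["k1"])
    for k,z in H.items():
        print(k,[(np.round(d["uv"]).astype(int).tolist(),round(d["conf"],2),C.at(d["uv"],z)[:2]) for d in spotter.landmark_of(k,n)][:4])
E
python3 a.py
```

```text
pics
0.0 [0.575 0.    0.23 ] [-0.001  0.707  0.707 -0.001] 0.08547919237163522
scene [-0.382 -0.988  0.872] [ 0.524  0.663 -0.535] 598.9466417683166 -0.15133741797353784
compass_mid []
dividers_mid [([422, 321], 0.61, array([ 0.448, -0.331])), ([317, 245], 0.52, array([0.45 , 0.053]))]
rule_mid [([374, 306], 0.8, array([ 0.4  , -0.226])), ([337, 268], 0.55, array([ 0.427, -0.057]))]
compass_place [([235, 187], 0.9, array([0.395, 0.376])), ([257, 214], 0.41, array([0.358, 0.204])), ([287, 129], 0.33, array([0.776, 0.651]))]
dividers_place [([247, 197], 0.75, array([0.39 , 0.303]))]
rule_place [([265, 202], 0.92, array([0.414, 0.247]))]
tube0_mid [([342, 267], 0.58, array([ 0.409, -0.097])), ([308, 239], 0.39, array([0.418, 0.054])), ([271, 214], 0.26, array([0.413, 0.218]))]
tube1_mid [([317, 239], 0.42, array([0.438, 0.039])), ([308, 236], 0.2, array([0.426, 0.064]))]
tube2_mid [([331, 235], 0.51, array([0.481, 0.034]))]
hole0 [([268, 216], 0.95, array([0.38 , 0.179])), ([291, 202], 0.73, array([0.474, 0.207])), ([280, 207], 0.69, array([0.431, 0.199]))]
hole1 [([268, 216], 0.95, arr
[... 1013 characters left out ...]
lace []
tube0_mid [([327, 231], 0.4, array([0.418, 0.057]))]
tube1_mid [([343, 232], 0.45, array([0.456, 0.067])), ([339, 242], 0.21, array([0.455, 0.036]))]
tube2_mid [([353, 241], 0.47, array([0.486, 0.047]))]
hole0 [([363, 184], 0.76, array([0.47 , 0.208])), ([345, 184], 0.7, array([0.427, 0.192]))]
hole1 [([363, 184], 0.76, array([0.47 , 0.208])), ([345, 184], 0.7, array([0.427, 0.192]))]
hole2 [([363, 184], 0.76, array([0.47 , 0.208])), ([345, 184], 0.7, array([0.427, 0.192]))]
case [([347, 172], 0.59, array([0.412, 0.281]))]
stand [([342, 240], 0.92, array([0.457, 0.065]))]
ink_bottle [([236, 357], 0.91, array([ 0.313, -0.297])), ([312, 282], 0.74, array([ 0.419, -0.069]))]
lid_edge []
```

```bash
python3 - <<'E'
import cv2,numpy as np
a=cv2.imread('pics/side0.png')
cv2.imwrite('pics/side0c.png',cv2.resize(a[90:450,180:470],None,fx=1.66,fy=1.66,interpolation=cv2.INTER_CUBIC))
b=cv2.imread('pics/scene0.png'); cv2.imwrite('pics/scene0c.png',cv2.resize(b[90:390,190:510],None,fx=2,fy=2,interpolation=cv2.INTER_CUBIC))
E
```

```text
(no output)
```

View pics/side0c.png

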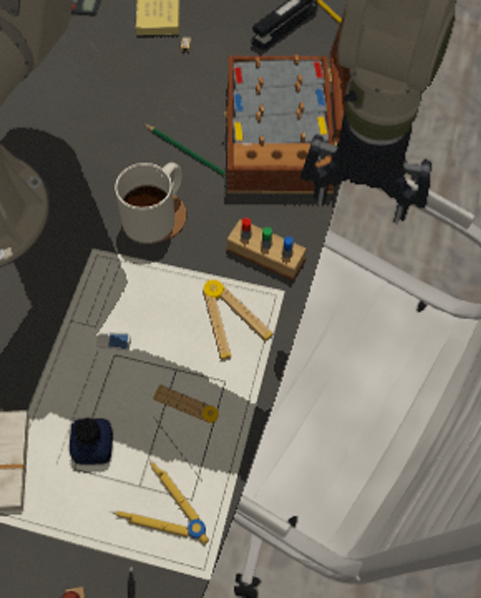

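View pics/scene0c.png

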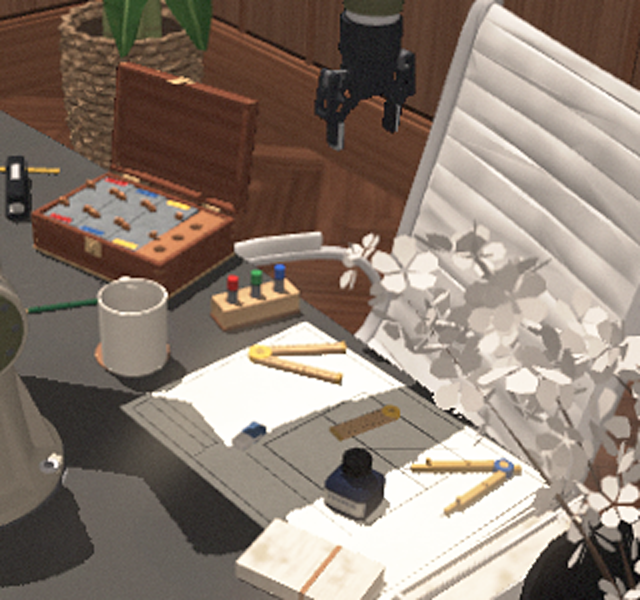

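Rule candidates: the large one, open, with its head at side px (308,264), and a small brown folded one with its head at (306,338). The large one fits. The dividers' head is at (298,408). No compass shows on the sheet; I'll check the red thing at about (225,448).

```bash
cat > plan.py <<'E'
import sys
from h import *
def rows(targets,mm=45,deg=8):
    # targets: (x,y,z,yaw) yaw = angle of tool y axis in world (mod pi); prints rows
    st=env.get_state(); p=np.array(st["tcp_pos"]); M=rot(st["orientation"])
    for (x,y,z,yaw) in targets:
        cur=np.arctan2(M[1,1],M[0,1]); d=(yaw-cur+np.pi/2)%np.pi-np.pi/2
        Mt=np.array([[np.sin(cur+d),np.cos(cur+d),0],[-np.cos(cur+d),np.sin(cur+d),0],[0,0,-1]])
        T=np.array([x,y,z]); rv=R.from_matrix(M.T@Mt).as_rotvec()
        n=int(max(1,np.ceil(np.linalg.norm(T-p)*1000/mm),np.ceil(np.degrees(np.linalg.norm(rv))/deg)))
        out=[]
        q=p.copy(); Mc=M.copy()
        for i in range(1,n+1):
            qq=p+(T-p)*i/n; s=Mc.T@(qq-q)/.25
            out.append(np.round(np.r_[s,rv/n/np.pi],4)); Mc=Mc@R.from_rotvec(rv/n).as_matrix(); q=qq
        print(f"-> {x:.3f} {y:.3f} {z:.3f} d{np.degrees(d):.1f}")
        for o in out: print(o.tolist())
        p,M=T,Mt
if __name__=="__main__":
    rows([tuple(float(v) for v in a.split(",")) for a in sys.argv[1:]])
E
python3 - <<'E'
from h import *
np.set_printoptions(precision=3,suppress=True)
C=Cam("wrist"); print(np.array(C.c["mount"]),C.c["fx"],C.c["k1"]); C.save("pics/w0.png")
for k in("compass_mid",'rule_mid'): print(spotter.landmark_of(k,"wrist"))
a=cv2.imread('pics/side0.png'); b=a[420:480,190:270]; cv2.imwrite('pics/red.png',cv2.resize(b,None,fx=5,fy=5))
E
python3 plan.py 0.37,0.27,0.32,1.75
```

```text
[[-0.001 -0.947 -0.321  0.083]
 [ 1.    -0.001  0.    -0.   ]
 [-0.    -0.321  0.947 -0.142]
 [ 0.     0.     0.     1.   ]] 339.35156504584654 0.004296401039560433
[]
[{'uv': [186.1, 256.4], 'conf': 0.59}]Traceback (most recent call last):
  File "plan.py", line 20, in <module>
    rows([tuple(float(v) for v in a.split(",")) for a in sys.argv[1:]])
    ~~~~^^^^^^^^^^^^^^^^^^^^^^^^^^^^^^^^^^^^^^^^^^^^^^^^^^^^^^^^^^^^^^^
  File "plan.py", line 9, in rows
    T=np.array([x,y,z]); rv=R.from_matrix(M.T@Mt).as_rotvec()
                            ~~~~~~~~~~~~~^^^^^^^^
  File "scipy/spatial/transform/_rotation.pyx", line 1143, in scipy.spatial.transform._rotation.Rotation.from_matrix
ValueError: Non-positive determinant (left-handed or null coordinate frame) in rotation matrix 0: [[-1.78210345e-01 -9.83992415e-01 -2.52710672e-06]
 [-9.83992412e-01  1.78210344e-01 -8.30152241e-05]
 [-8.21367074e-05  1.23075179e-05  9.99999997e-01]].
```

View pics/red.png

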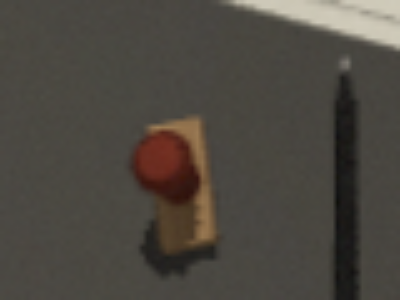

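The red thing is a small stamp, not a compass, so the tools present are the dividers and the large rule.

```bash
sed -i 's/\[\[np.sin(cur+d),np.cos(cur+d),0\],\[-np.cos(cur+d),np.sin(cur+d),0\]/[[-np.sin(cur+d),np.cos(cur+d),0],[np.cos(cur+d),np.sin(cur+d),0]/' plan.py
python3 plan.py 0.40,0.26,0.30,1.77
```

```text
-> 0.400 0.260 0.300 d-78.6
[0.104, -0.07, -0.0275, 0.0, -0.0, 0.0437]
[0.0935, -0.0836, -0.0275, 0.0, -0.0, 0.0437]
[0.0811, -0.0956, -0.0275, 0.0, -0.0, 0.0437]
[0.0673, -0.1058, -0.0275, 0.0, -0.0, 0.0437]
[0.0522, -0.114, -0.0275, 0.0, -0.0, 0.0437]
[0.0361, -0.12, -0.0275, 0.0, -0.0, 0.0437]
[0.0194, -0.1239, -0.0275, 0.0, -0.0, 0.0437]
[0.0023, -0.1253, -0.0275, 0.0, -0.0, 0.0437]
[-0.0149, -0.1245, -0.0275, 0.0, -0.0, 0.0437]
[-0.0318, -0.1213, -0.0275, 0.0, -0.0, 0.0437]
```

```bash
sed -i 's|d=(yaw-cur+np.pi/2)%np.pi-np.pi/2|d=(yaw-cur+np.pi)%(2*np.pi)-np.pi|' plan.py
python3 plan.py 0.40,0.26,0.32,1.77
```

```text
-> 0.400 0.260 0.320 d101.4
[0.08, -0.0539, -0.0273, 0.0, 0.0, -0.0433]
[0.0866, -0.0425, -0.0273, 0.0, 0.0, -0.0433]
[0.0915, -0.0304, -0.0273, 0.0, 0.0, -0.0433]
[0.0948, -0.0176, -0.0273, 0.0, 0.0, -0.0433]
[0.0963, -0.0046, -0.0273, 0.0, 0.0, -0.0433]
[0.0961, 0.0085, -0.0273, 0.0, 0.0, -0.0433]
[0.094, 0.0215, -0.0273, 0.0, 0.0, -0.0433]
[0.0902, 0.034, -0.0273, 0.0, 0.0, -0.0433]
[0.0848, 0.046, -0.0273, 0.0, 0.0, -0.0433]
[0.0778, 0.057, -0.0273, 0.0, 0.0, -0.0433]
[0.0693, 0.0671, -0.0273, 0.0, 0.0, -0.0433]
[0.0596, 0.0759, -0.0273, 0.0, 0.0, -0.0433]
[0.0487, 0.0832, -0.0273, 0.0, 0.0, -0.0433]
```

Request:
jog_arm --increments '[[[0.08,-0.054,-0.0273,0,0,-0.0433,0],[0.0866,-0.0425,-0.0273,0,0,-0.0433,0],[0.0915,-0.0304,-0.0273,0,0,-0.0433,0],[0.0948,-0.0176,-0.0273,0,0,-0.0433,0],[0.0963,-0.0046,-0.0273,0,0,-0.0433,0],[0.0961,0.0085,-0.0273,0,0,-0.0433,0],[0.094,0.0215,-0.0273,0,0,-0.0433,0],[0.09,0.034,-0.0273,0,0,-0.0433,0],[0.0848,0.046,-0.0273,0,0,-0.0433,0],[0.0778,0.057,-0.0273,0,0,-0.0433,0],[0.0693,0.0671,-0.0273,0,0,-0.0433,0],[0.0596,0.0759,-0.0273,0,0,-0.0433,0],[0.0487,0.0832,-0.0273,0,0,-0.0433,0],[0,0,0,0,0,0,0],[0,0,0,0,0,0,0]]]'

```text
clock: 3.35
tcp_pos: [0.4001, 0.2604, 0.3202]
orientation: [0.0, -0.098, 0.995, -0.0]
wrist_force: [0.3, -0.4, -1.0]
finger_gap: 0.085
grip_force: 0.0
```

```bash
cat > look.py <<'E'
from h import *
import sys
np.set_printoptions(precision=4,suppress=True)
H=dict(compass_mid=.006,dividers_mid=.006,rule_mid=.005,compass_place=.06,dividers_place=.06,rule_place=.06,tube0_mid=.036,tube1_mid=.036,tube2_mid=.036,hole0=.06,case=0,stand=0.,ink_bottle=0)
f=sys.argv[1]; C=Cam("wrist"); C.save(f"pics/{f}.png")
for k in sys.argv[2:]:
    print(k,[(np.round(d["uv"],1).tolist(),round(d["conf"],2),C.at(d["uv"],H[k])[:2]) for d in spotter.landmark_of(k,"wrist")][:4])
E
python3 look.py w1 compass_place dividers_place rule_place hole0 case tube0_mid tube1_mid tube2_mid stand
```

```text
compass_place [([402.9, 198.3], 0.82, array([0.389 , 0.3619]))]
dividers_place [([356.2, 200.1], 0.58, array([0.4022, 0.3071]))]
rule_place [([300.7, 204.7], 0.72, array([0.4209, 0.2422]))]
hole0 [([260.0, 171.3], 0.92, array([0.3905, 0.188 ])), ([265.9, 204.0], 0.77, array([0.4283, 0.2005])), ([268.0, 231.8], 0.61, array([0.4631, 0.2083]))]
case []
tube0_mid [([259.5, 170.6], 0.73, array([0.394 , 0.1838])), ([160.6, 169.0], 0.72, array([0.4161, 0.0628]))]
tube1_mid [([152.5, 193.7], 0.62, array([0.4497, 0.0542]))]
tube2_mid [([146.6, 218.1], 0.64, array([0.4839, 0.0479]))]
stand [([164.2, 187.9], 0.69, array([0.4494, 0.0535]))]
```

View pics/w1.png

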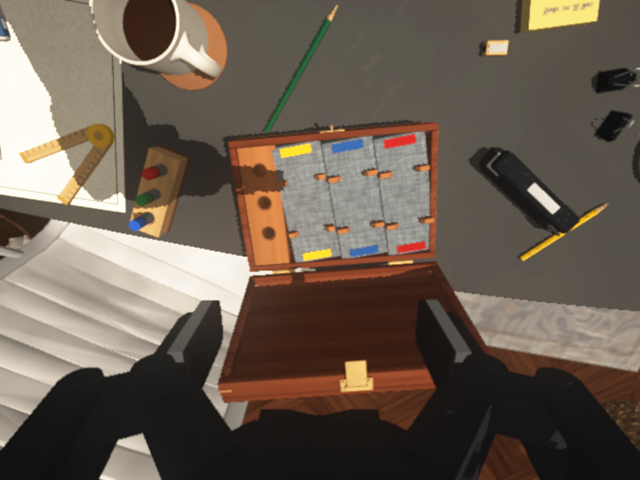

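```bash
cat > seg.py <<'E'
from h import *
def blobs(im,col,box,amin=15):
    h=cv2.cvtColor(im,cv2.COLOR_RGB2HSV).astype(int); H,S,V=h[...,0],h[...,1],h[...,2]
    m={'r':((H<7)|(H>172)),'y':((H>22)&(H<34)),'b':((H>98)&(H<122)),'g':((H>50)&(H<90))}[col]&(S>130)&(V>50)
    k=np.zeros_like(m); x0,y0,x1,y1=box; k[y0:y1,x0:x1]=m[y0:y1,x0:x1]
    n,_,s,c=cv2.connectedComponentsWithStats(k.astype(np.uint8))
    return [(int(s[i,4]),c[i]) for i in np.argsort(-s[:,4]) if i and s[i,4]>amin]
E
python3 - <<'E'
from h import *; from seg import blobs
np.set_printoptions(precision=4,suppress=True)
C=Cam("wrist"); P={}
for c in 'ybr':
    b=blobs(C.img,c,(270,125,440,265))[:3]
    P[c]=[C.at(x[1],.06)[:2] for x in b[:2]]; print(c,[(a,u.round(1)) for a,u in b])
    p=sorted(P[c],key=lambda q:q[0]); d=p[1]-p[0]; print(' mid',(p[0]+p[1])/2,'yaw',np.arctan2(d[1],d[0]),np.linalg.norm(d))
for c in 'rgb':
    b=blobs(C.img,c,(120,140,190,245))[:2]; print(c,[(a,u.round(1),C.at(u,.066)[:2]) for a,u in b])
E
```

```text
y [(267, array([295.4, 150.5])), (190, array([316.8, 254.7]))]
 mid [0.42   0.2488] yaw 0.3817556970028431 0.1319953955474632
b [(236, array([347.6, 145.7])), (167, array([364.1, 250.7]))]
 mid [0.403  0.3068] yaw 0.38190158736293545 0.131916599488473
r [(280, array([399.8, 141.1])), (208, array([411.5, 247. ]))]
 mid [0.3864 0.3643] yaw 0.38383806994967645 0.13201703204469917
r [(174, array([150.5, 173. ]), array([0.4161, 0.0639]))]
g []
b [(136, array([136.5, 224.3]), array([0.4825, 0.0495]))]
```

```bash
python3 - <<'E'
import cv2
a=cv2.imread('pics/w1.png'); cv2.imwrite('pics/w1c.png',cv2.resize(a[115:280,220:450],None,fx=3.4,fy=3.4,interpolation=cv2.INTER_CUBIC))
E
```

```text
(no output)
```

View pics/w1c.png

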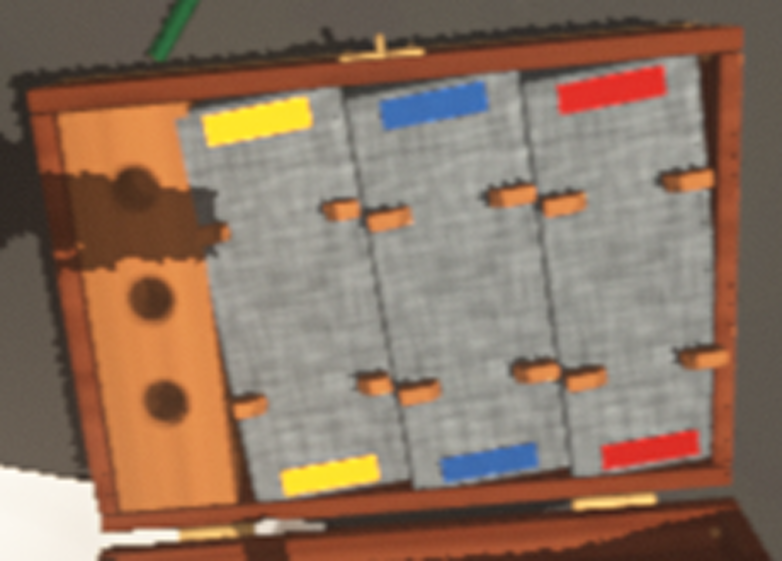

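```bash
python3 plan.py 0.42,-0.06,0.22,0.2 
```

```text
-> 0.420 -0.060 0.220 d-89.8
[0.0144, -0.1058, 0.0333, -0.0, -0.0, 0.0416]
[0.0005, -0.1068, 0.0333, -0.0, -0.0, 0.0416]
[-0.0134, -0.106, 0.0333, -0.0, -0.0, 0.0416]
[-0.0271, -0.1033, 0.0333, -0.0, -0.0, 0.0416]
[-0.0403, -0.0989, 0.0333, -0.0, -0.0, 0.0416]
[-0.0529, -0.0928, 0.0333, -0.0, -0.0, 0.0416]
[-0.0645, -0.0852, 0.0333, -0.0, -0.0, 0.0416]
[-0.0751, -0.076, 0.0333, -0.0, -0.0, 0.0416]
[-0.0843, -0.0656, 0.0333, -0.0, -0.0, 0.0416]
[-0.0921, -0.0541, 0.0333, -0.0, -0.0, 0.0416]
[-0.0984, -0.0416, 0.0333, -0.0, -0.0, 0.0416]
[-0.103, -0.0284, 0.0333, -0.0, -0.0, 0.0416]
```

Request:
jog_arm --increments '[[[0.0144,-0.1058,0.0333,0,0,0.0416,0],[0.0005,-0.1068,0.0333,0,0,0.0416,0],[-0.0134,-0.106,0.0333,0,0,0.0416,0],[-0.0271,-0.1033,0.0333,0,0,0.0416,0],[-0.0403,-0.0989,0.0333,0,0,0.0416,0],[-0.0529,-0.0928,0.0333,0,0,0.0416,0],[-0.0645,-0.0852,0.0333,0,0,0.0416,0],[-0.0751,-0.076,0.0333,0,0,0.0416,0],[-0.0843,-0.0656,0.0333,0,0,0.0416,0],[-0.0921,-0.0541,0.0333,0,0,0.0416,0],[-0.0984,-0.0416,0.0333,0,0,0.0416,0],[-0.103,-0.0284,0.0333,0,0,0.0416,0],[0,0,0,0,0,0,0],[0,0,0,0,0,0,0]]]'

```text
clock: 5.3
tcp_pos: [0.4198, -0.06, 0.22]
orientation: [-0.0, 0.633, 0.774, 0.0]
wrist_force: [-0.4, 0.2, 0.2]
finger_gap: 0.0853
grip_force: 0.0
```

```bash
python3 look.py w2 rule_mid; python3 - <<'E'
from h import *
for d in spotter.cut_out("rule_mid","wrist"):
    m=np.array(d["region"]).astype(np.uint8); print(d["uv"],d["conf"],m.sum(),cv2.minAreaRect(cv2.findNonZero(m)))
E
```

```text
rule_mid [([286.7, 313.4], 0.91, array([ 0.409 , -0.2045])), ([319.3, 211.0], 0.82, array([ 0.4223, -0.0716]))]
[314.1, 200.6] 0.95 3298 ((325.7205810546875, 199.36764526367188), (112.16007995605469, 73.57289123535156), 59.03623962402344)
[287.5, 314.0] 0.59 1365 ((289.140869140625, 315.9740905761719), (76.38746643066406, 18.915395736694336), 16.113418579101562)
```

View pics/w2.png

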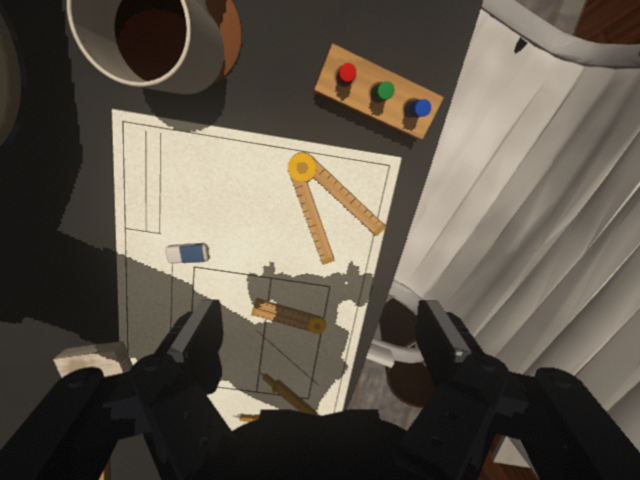

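The big rule (head 302,167; tips 327,262 and 379,230) is the one meant; the small look-alike lies at (290,316).

```bash
cat > fold.py <<'E'
from h import *
np.set_printoptions(precision=4,suppress=True)
def fold(C,head,tips,zh,zt,L,off):
    P=C.at(head,zh)[:2]; A,B=[C.at(t,zt)[:2] for t in tips]
    u=(A-P)/np.linalg.norm(A-P)+(B-P)/np.linalg.norm(B-P); b=np.arctan2(u[1],u[0])
    ang=lambda v:np.arctan2(v[1],v[0]); th=abs((ang(A-P)-ang(B-P)+np.pi)%(2*np.pi)-np.pi)-2*np.arctan(off/L)
    print("P",P,"len",np.linalg.norm(A-P),np.linalg.norm(B-P),"bisector",b,"open",th)
    for d in (.035,.042,.048,.054): print(d,P+d*np.array([np.cos(b),np.sin(b)]))
E
python3 - <<'E'
from fold import *; from seg import blobs
C=Cam("wrist"); b=blobs(C.img,'y',(280,145,325,190)); print(b)
fold(C,(302,167),[(327,262),(379.5,230)],.0105,.009,.11,.0075)
for c,(x,y) in zip('rgb',((346,72),(385,90),(422,108))):
    b=blobs(C.img,c,(x-20,y-20,x+20,y+20))[0]; print(c,b[1],C.at(b[1],.066)[:2])
E
```

```text
[]
P [ 0.3959 -0.0273] len 0.10998229702269967 0.10831323691634667 bisector -0.8055582794288125 open 0.5049538581459452
0.035 [ 0.4202 -0.0525]
0.042 [ 0.425  -0.0576]
0.048 [ 0.4292 -0.0619]
0.054 [ 0.4333 -0.0662]
r [346.3235  73.7978] [0.4181 0.0597]
g [384.1266  91.2533] [0.4509 0.0533]
b [421.0718 108.5789] [0.484  0.0466]
```

```bash
python3 plan.py 0.4292,-0.0619,0.06,0.765 
```

```text
-> 0.429 -0.062 0.060 d32.2
[-0.0037, 0.0065, 0.1284, 0.0, 0.0, -0.0358]
[-0.0044, 0.0061, 0.1284, 0.0, 0.0, -0.0358]
[-0.0051, 0.0056, 0.1284, 0.0, 0.0, -0.0358]
[-0.0057, 0.005, 0.1284, 0.0, 0.0, -0.0358]
[-0.0062, 0.0043, 0.1284, 0.0, 0.0, -0.0358]
```

Request:
jog_arm --increments '[[[-0.0037,0.0065,0.1284,0,0,-0.0358,40],[-0.0044,0.0061,0.1284,0,0,-0.0358,40],[-0.0051,0.0056,0.1284,0,0,-0.0358,40],[-0.0057,0.005,0.1284,0,0,-0.0358,40],[-0.0062,0.0043,0.1284,0,0,-0.0358,40],[0,0,0,0,0,0,40],[0,0,0,0,0,0,40],[0,0,0,0,0,0,40]]]' --force 25

```text
clock: 6.3
tcp_pos: [0.4303, -0.0627, 0.0613]
orientation: [0.001, 0.394, 0.919, 0.0]
wrist_force: [-0.3, -0.1, 0.0]
finger_gap: 0.0718
grip_force: 0.0
```

```bash
python3 look.py w3 rule_mid; python3 plan.py 0.4292,-0.0619,-0.004,0.765
```

```text
rule_mid [([294.6, 253.3], 0.68, array([ 0.4176, -0.0712]))]
-> 0.429 -0.062 -0.004 d0.2
[0.0036, -0.0005, 0.1308, 0.0003, 0.0005, -0.0005]
[0.0034, -0.0004, 0.1308, 0.0003, 0.0005, -0.0005]
```

View pics/w3.png

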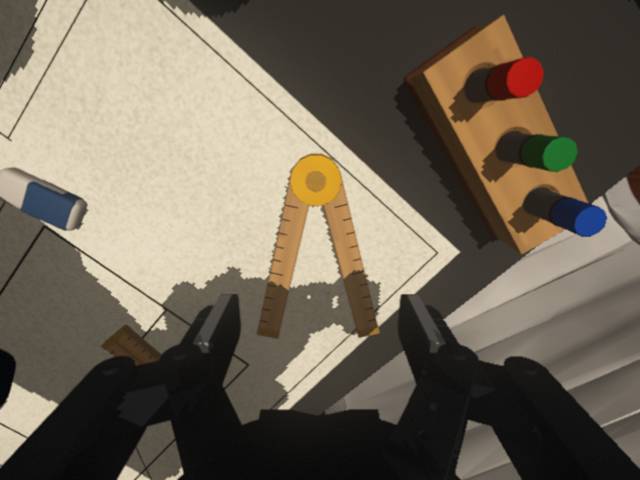

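Request:
jog_arm --increments '[[[0,0,0.1,0,0,0,40],[0,0,0.1,0,0,0,40],[0,0,0.06,0,0,0,40],[0,0,0,0,0,0,40],[0,0,0,0,0,0,40]]]'

```text
clock: 6.9
tcp_pos: [0.4297, -0.0629, -0.0045]
orientation: [0.001, 0.393, 0.919, 0.0]
wrist_force: [0.1, -0.1, 0.5]
finger_gap: 0.0719
grip_force: 0.0
```

Request:
jog_arm --increments '[[[0,0,-0.004,0,0,0,52],[0,0,-0.004,0,0,0,64],[0,0,-0.004,0,0,0,76],[0,0,-0.003,0,0,0,88],[0,0,-0.003,0,0,0,100],[0,0,-0.003,0,0,0,112],[0,0,-0.002,0,0,0,124],[0,0,-0.002,0,0,0,136],[0,0,-0.002,0,0,0,148],[0,0,-0.001,0,0,0,160],[0,0,-0.001,0,0,0,175],[0,0,0,0,0,0,190],[0,0,0,0,0,0,200],[0,0,0,0,0,0,200],[0,0,0,0,0,0,200]]]'

```text
clock: 8.4
tcp_pos: [0.4289, -0.0626, 0.0019]
orientation: [-0.0, 0.393, 0.919, 0.0]
wrist_force: [-0.2, 0.2, 1.8]
finger_gap: 0.0286
grip_force: 24.9
```

```bash
python3 look.py w4 rule_mid; python3 plan.py 0.43,-0.062,0.16,0.765
```

```text
rule_mid [([317.9, 297.2], 0.7, array([ 0.4253, -0.0592]))]
-> 0.430 -0.062 0.160 d0.1
[-0.0003, 0.0012, -0.1581, 0.0, -0.0, -0.0002]
[-0.0003, 0.0012, -0.1581, 0.0, -0.0, -0.0002]
[-0.0003, 0.0012, -0.1581, 0.0, -0.0, -0.0002]
[-0.0003, 0.0012, -0.1581, 0.0, -0.0, -0.0002]
```

View pics/w4.png

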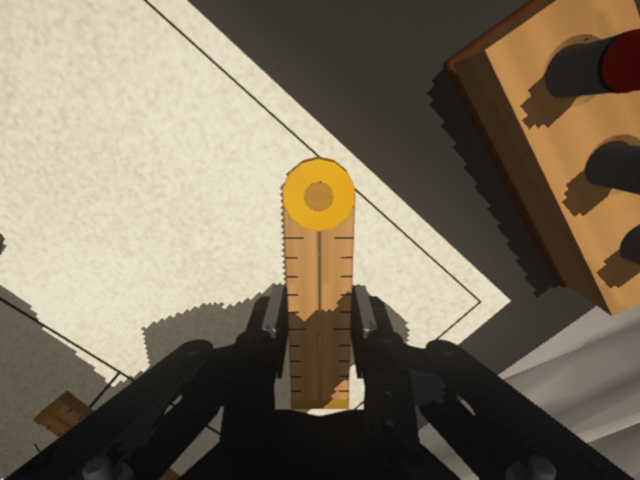

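```bash
python3 - <<'E'
from h import *; from plan import rows
C=Cam("wrist"); t=np.array(env.get_state()["tcp_pos"]); P=C.at((319,196),.0105); d=np.linalg.norm((P-t)[:2]); print(P,d)
e=d-.048; c=np.array([.42,.2488])+e*np.array([np.cos(.382),np.sin(.382)]); print(e,c)
rows([(.429,-.0626,.15,.765),(c[0],c[1],.15,1.953)])
E
```

```text
[ 0.39195561 -0.0235022   0.0105    ] 0.05380374467334277
0.00580374467334277 [0.42538542 0.2509635 ]
-> 0.429 -0.063 0.150 d0.1
[-0.0, 0.0001, -0.1481, 0.0, -0.0, -0.0002]
[-0.0, 0.0001, -0.1481, 0.0, -0.0, -0.0002]
[-0.0, 0.0001, -0.1481, 0.0, -0.0, -0.0002]
[-0.0001, 0.0001, -0.1481, 0.0, -0.0, -0.0002]
-> 0.425 0.251 0.150 d68.1
[0.1016, 0.0954, 0.0, 0.0, 0.0, -0.042]
[0.0882, 0.1079, 0.0, 0.0, 0.0, -0.042]
[0.0732, 0.1186, 0.0, 0.0, 0.0, -0.042]
[0.057, 0.1272, 0.0, 0.0, 0.0, -0.042]
[0.0398, 0.1336, 0.0, 0.0, 0.0, -0.042]
[0.0218, 0.1376, 0.0, 0.0, 0.0, -0.042]
[0.0035, 0.1393, 0.0, 0.0, 0.0, -0.042]
[-0.0148, 0.1386, 0.0, 0.0, 0.0, -0.042]
[-0.0329, 0.1354, 0.0, 0.0, 0.0, -0.042]
```

Request:
jog_arm --increments '[[[0,0,-0.05,0,0,0,220],[0,0,-0.13,0,0,0,220],[0,0,-0.14,0,0,0,220],[0,0,-0.14,0,0,0,220],[0,0,-0.132,0,0,0,220],[0.1016,0.0954,0,0,0,-0.042,220],[0.0882,0.1079,0,0,0,-0.042,220],[0.0732,0.1186,0,0,0,-0.042,220],[0.057,0.1272,0,0,0,-0.042,220],[0.0398,0.1336,0,0,0,-0.042,220],[0.0218,0.1376,0,0,0,-0.042,220],[0.0035,0.1393,0,0,0,-0.042,220],[-0.0148,0.1386,0,0,0,-0.042,220],[-0.0329,0.1354,0,0,0,-0.042,220],[0,0,0,0,0,0,220],[0,0,0,0,0,0,220],[0,0,0,0,0,0,220]]]' --force 45

```text
clock: 10.25
tcp_pos: [0.4259, 0.2502, 0.1495]
orientation: [-0.0, -0.188, 0.982, -0.0]
wrist_force: [-0.5, 0.4, -0.5]
finger_gap: 0.0275
grip_force: 46.2
```

```bash
python3 look.py w5 rule_place dividers_place hole0 rule_mid; python3 - <<'E'
from h import *; from seg import blobs
from plan import rows
np.set_printoptions(precision=4,suppress=True)
C=Cam("wrist")
for c in 'yb':
    for a,u in blobs(C.img,c,(0,0,640,480),60): print(c,a,u.round(1),C.at(u,.06)[:2])
rows([(.4254,.2510,.085,1.953)])
E
```

```text
rule_place [([58.4, 166.7], 0.27, array([0.4424, 0.0682]))]
dividers_place [([403.6, 234.7], 0.66, array([0.4002, 0.3062]))]
hole0 [([249.9, 215.1], 0.75, array([0.4271, 0.1986])), ([250.6, 155.4], 0.61, array([0.3874, 0.1863])), ([248.2, 265.7], 0.58, array([0.4648, 0.2094])), ([403.5, 239.9], 0.49, array([0.4038, 0.3079]))]
rule_mid [([320.5, 295.6], 0.71, array([0.4965, 0.2801]))]
y 4045 [318.7 195. ] [0.3964 0.2386]
y 858 [320.4 134.7] [0.3585 0.2248]
y 119 [624.  346.4] [0.4215 0.514 ]
b 742 [410.5 143.5] [0.3418 0.2824]
b 574 [ 21.6 210.2] [0.4835 0.0481]
b 323 [402.8 316.4] [0.4623 0.3357]
-> 0.425 0.251 0.085 d0.3
[0.0014, 0.0023, 0.1299, -0.0, 0.0, -0.0007]
[0.0014, 0.0023, 0.1299, -0.0, 0.0, -0.0007]
```

View pics/w5.png

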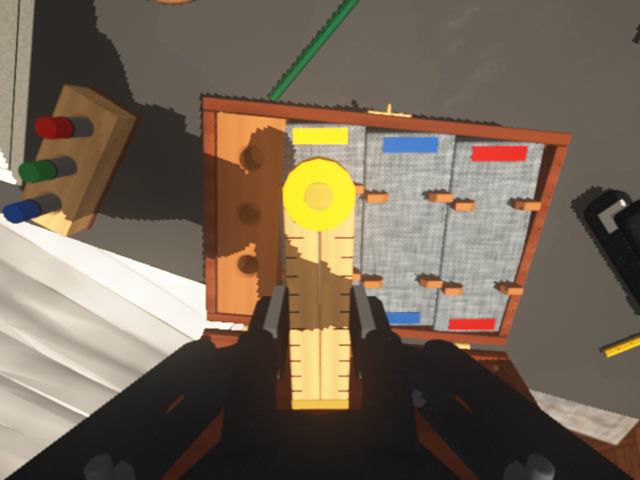

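Request:
jog_arm --increments '[[[0.0014,0.0023,0.1,0,0,-0.0007,220],[0.0014,0.0023,0.1,0,0,-0.0007,220],[0,0,0.05,0,0,0,220],[0,0,0.03,0,0,0,220],[0,0,0.02,0,0,0,220],[0,0,0.015,0,0,0,220],[0,0,0.01,0,0,0,220],[0,0,0.01,0,0,0,220],[0,0,0.01,0,0,0,220],[0,0,0,0,0,0,220],[0,0,0,0,0,0,220]]]'

```text
clock: 11.65
tcp_pos: [0.4253, 0.2517, 0.0637]
orientation: [0.0, -0.191, 0.982, 0.0]
wrist_force: [-0.3, 0.7, -0.4]
finger_gap: 0.0275
grip_force: 46.2
```

Request:
jog_arm --increments '[[[0,0,0.006,0,0,0,220],[0,0,0,0,0,0,220],[0,0,0,0,0,0,165],[0,0,0,0,0,0,145],[0,0,0,0,0,0,145],[0,0,0,0,0,0,145],[0,0,0,0,0,0,145]]]'

```text
clock: 12.35
tcp_pos: [0.4253, 0.2517, 0.0622]
orientation: [0.0, -0.191, 0.982, 0.0]
wrist_force: [0.7, 0.2, -0.5]
finger_gap: 0.0368
grip_force: 0.0
```

```bash
python3 - <<'E'
from plan import *
rows([(.4254,.2515,.15,1.953),(.44,-.25,.20,.9)])
E
```

```text
-> 0.425 0.252 0.150 d-0.1
[-0.0001, -0.0005, -0.1756, -0.0, 0.0, 0.0002]
[-0.0001, -0.0005, -0.1756, -0.0, 0.0, 0.0002]
-> 0.440 -0.250 0.200 d-60.3
[0.0578, -0.1569, -0.0167, 0.0, 0.0, 0.0279]
[0.0439, -0.1614, -0.0167, 0.0, 0.0, 0.0279]
[0.0295, -0.1646, -0.0167, 0.0, 0.0, 0.0279]
[0.015, -0.1666, -0.0167, 0.0, 0.0, 0.0279]
[0.0004, -0.1672, -0.0167, 0.0, 0.0, 0.0279]
[-0.0143, -0.1666, -0.0167, 0.0, 0.0, 0.0279]
[-0.0289, -0.1647, -0.0167, 0.0, 0.0, 0.0279]
[-0.0432, -0.1616, -0.0167, 0.0, 0.0, 0.0279]
[-0.0572, -0.1572, -0.0167, 0.0, 0.0, 0.0279]
[-0.0707, -0.1515, -0.0167, 0.0, 0.0, 0.0279]
[-0.0837, -0.1448, -0.0167, 0.0, 0.0, 0.0279]
[-0.0961, -0.1369, -0.0167, 0.0, 0.0, 0.0279]
```

Request:
jog_arm --increments '[[[0,0,-0.1,0,0,0,145],[0,0,-0.15,0,0,0,145],[0,0,-0.16,0,0,0,100],[0,0,-0.16,0,0,0,40],[0,0,0,0,0,0,40],[0,0,0,0,0,0,40]]]'

```text
clock: 12.95
tcp_pos: [0.4259, 0.252, 0.2057]
orientation: [0.001, -0.191, 0.982, 0.0]
wrist_force: [-0.5, -0.1, -0.7]
finger_gap: 0.0721
grip_force: 0.0
```

```bash
python3 look.py w6 rule_mid hole0; python3 - <<'E'
from h import *; from seg import blobs
from plan import rows
np.set_printoptions(precision=4,suppress=True)
C=Cam("wrist")
for a,u in blobs(C.img,'y',(200,80,450,400),60): print(a,u.round(1),C.at(u,.0705)[:2])
c,s=np.cos(.382),np.sin(.382)
print('pred pivot',.42-.048*c,.2488-.048*s)
rows([(.43,-.29,.2,1.0)])
E
```

```text
rule_mid [([320.0, 212.4], 0.78, array([0.4354, 0.2575]))]
hole0 [([257.2, 236.6], 0.76, array([0.4634, 0.2078])), ([259.0, 148.3], 0.7, array([0.3896, 0.1846])), ([258.8, 196.9], 0.62, array([0.4284, 0.1975]))]
1655 [318.5 150.7] [0.3696 0.2295]
176 [316.4 284. ] [0.4787 0.2713]
pred pivot 0.37545979498542753 0.2309067013309492
-> 0.430 -0.290 0.200 d-54.7
[0.0607, -0.1551, 0.0011, -0.0, -0.0001, 0.0234]
[0.0491, -0.1592, 0.0011, -0.0, -0.0001, 0.0234]
[0.0373, -0.1623, 0.0011, -0.0, -0.0001, 0.0234]
[0.0253, -0.1646, 0.0011, -0.0, -0.0001, 0.0234]
[0.0132, -0.166, 0.001, -0.0, -0.0001, 0.0234]
[0.001, -0.1666, 0.001, -0.0, -0.0001, 0.0234]
[-0.0113, -0.1662, 0.001, -0.0, -0.0001, 0.0234]
[-0.0234, -0.1649, 0.001, -0.0, -0.0001, 0.0234]
[-0.0354, -0.1628, 0.001, -0.0, -0.0001, 0.0234]
[-0.0473, -0.1597, 0.001, -0.0, -0.0001, 0.0234]
[-0.0589, -0.1558, 0.001, -0.0, -0.0001, 0.0234]
[-0.0701, -0.1511, 0.001, -0.0, -0.0001, 0.0234]
[-0.081, -0.1455, 0.001, -0.0, -0.0001, 0.0234]
```

```bash
python3 - <<'E'
import cv2
a=cv2.imread('pics/w6.png'); cv2.imwrite('pics/w6c.png',cv2.resize(a[90:320,210:510],None,fx=2.5,fy=2.5,interpolation=cv2.INTER_CUBIC))
E
```

```text
(no output)
```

View pics/w6c.png

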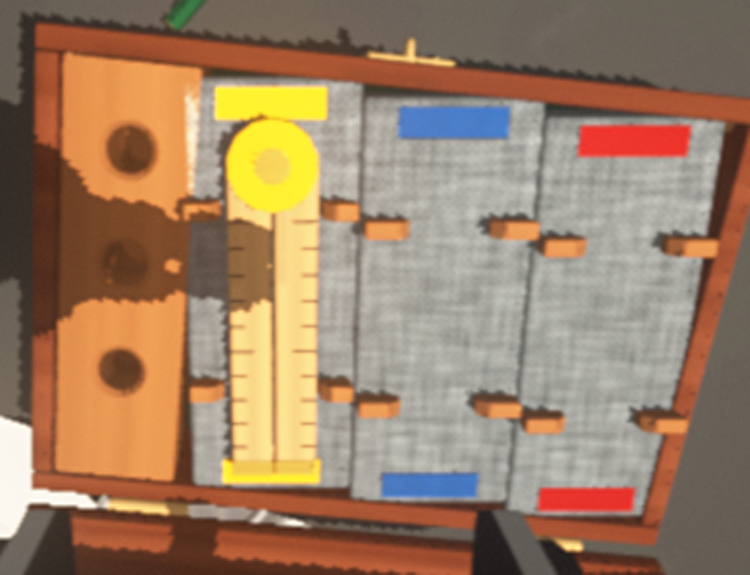

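Request:
jog_arm --increments '[[[0.0607,-0.1551,0,0,0,0.0234,40],[0.0491,-0.1592,0,0,0,0.0234,40],[0.0373,-0.1623,0,0,0,0.0234,40],[0.0253,-0.1646,0,0,0,0.0234,40],[0.0132,-0.166,0,0,0,0.0234,40],[0.001,-0.1666,0,0,0,0.0234,40],[-0.0113,-0.1662,0,0,0,0.0234,40],[-0.0234,-0.1649,0,0,0,0.0234,40],[-0.0354,-0.1628,0,0,0,0.0234,40],[-0.0473,-0.1597,0,0,0,0.0234,40],[-0.0589,-0.1558,0,0,0,0.0234,40],[-0.0701,-0.1511,0,0,0,0.0234,40],[-0.081,-0.1455,0,0,0,0.0234,40],[0,0,0,0,0,0,40],[0,0,0,0,0,0,40]]]'

```text
clock: 14.65
tcp_pos: [0.4298, -0.2898, 0.2031]
orientation: [-0.001, 0.283, 0.959, 0.001]
wrist_force: [-0.1, 0.4, -0.7]
finger_gap: 0.0722
grip_force: 0.0
```

```bash
python3 look.py w7 dividers_mid compass_mid rule_mid
```

```text
dividers_mid [([281.7, 238.1], 0.57, array([ 0.4391, -0.3423]))]
compass_mid []
rule_mid [([380.3, 144.1], 0.75, array([ 0.412 , -0.2067]))]
```

View pics/w7.png

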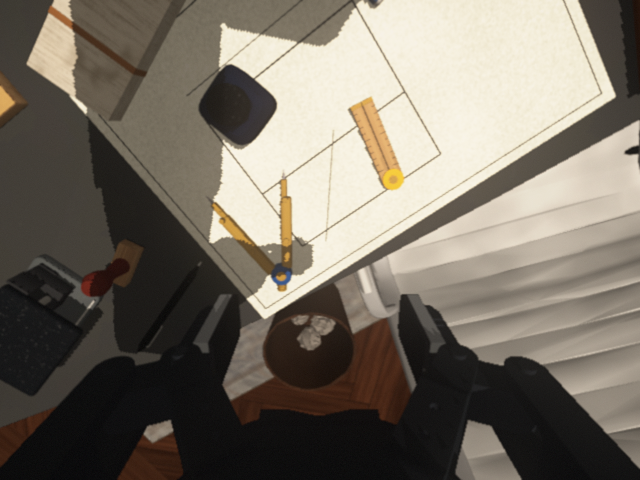

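```bash
python3 - <<'E'
from fold import *
C=Cam("wrist")
fold(C,(282,273),[(283,175),(214,201)],.013,.006,.114,.0055)
print(C.at((237,105),.03)); print([ (d['uv'],C.at(d['uv'],0)) for d in spotter.landmark_of("ink_bottle","wrist")])
E
```

```text
P [ 0.472  -0.3619] len 0.10452663518406125 0.10318539054681164 bisector 2.909523247169787 open 0.6571901135095916
0.035 [ 0.438  -0.3538]
0.042 [ 0.4312 -0.3522]
0.048 [ 0.4253 -0.3508]
0.054 [ 0.4195 -0.3494]
[ 0.3127 -0.297   0.03  ]
[([241.3, 105.1], array([ 0.3105, -0.2987,  0.    ]))]
```

```bash
python3 plan.py .4312,-.3522,.06,1.339
```

```text
-> 0.431 -0.352 0.060 d19.4
[-0.0348, -0.0535, 0.1447, 0.0, -0.0, -0.0269]
[-0.0302, -0.0562, 0.1447, 0.0, -0.0, -0.0269]
[-0.0253, -0.0586, 0.1447, 0.0, -0.0, -0.0269]
[-0.0203, -0.0605, 0.1447, 0.0, -0.0, -0.0269]
```

Request:
jog_arm --increments '[[[-0.0348,-0.0535,0.144,0,0,-0.0269,40],[-0.0302,-0.0562,0.144,0,0,-0.0269,40],[-0.0253,-0.0586,0.144,0,0,-0.0269,40],[-0.0203,-0.0605,0.144,0,0,-0.0269,40],[0,0,0,0,0,0,40],[0,0,0,0,0,0,40],[0,0,0,0,0,0,40]]]' --force 25

```text
clock: 15.65
tcp_pos: [0.4319, -0.3533, 0.0625]
orientation: [0.001, 0.117, 0.993, -0.001]
wrist_force: [0.4, 0.5, 0.1]
finger_gap: 0.0722
grip_force: 0.0
```

```bash
python3 look.py w8 dividers_mid
```

```text
dividers_mid [([334.7, 262.9], 0.68, array([ 0.4385, -0.3442]))]
```

View pics/w8.png

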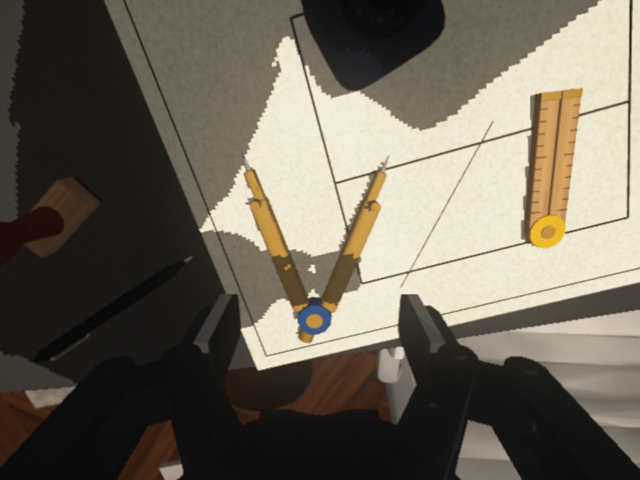

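```bash
python3 - <<'E'
from fold import *; from plan import rows
C=Cam("wrist"); print(C.proj([.4319,-.3533,.008]))
fold(C,(315,319),[(247,163),(385,160)],.013,.006,.114,.0055)
E
```

```text
[318.8595 257.1585]
P [ 0.4718 -0.3654] len 0.1070189331629281 0.10920166073821891 bisector 2.903047686583026 open 0.6574882018169538
0.035 [ 0.4378 -0.3572]
0.042 [ 0.431  -0.3555]
0.048 [ 0.4252 -0.3541]
0.054 [ 0.4193 -0.3527]
```

Request:
jog_arm --increments '[[[0.001,-0.009,0.1,0,0,0,40],[0,0,0.1,0,0,0,40],[0,0,0.065,0,0,0,40],[0,0,0,0,0,0,40],[0,0,0,0,0,0,40]]]'

```text
clock: 16.3
tcp_pos: [0.4306, -0.3556, -0.0046]
orientation: [0.0, 0.117, 0.993, -0.0]
wrist_force: [0.9, 0.1, 0.5]
finger_gap: 0.0718
grip_force: 0.0
```

Request:
jog_arm --increments '[[[0,0,-0.004,0,0,0,52],[0,0,-0.004,0,0,0,64],[0,0,-0.004,0,0,0,76],[0,0,-0.003,0,0,0,88],[0,0,-0.003,0,0,0,100],[0,0,-0.003,0,0,0,112],[0,0,-0.002,0,0,0,124],[0,0,-0.002,0,0,0,136],[0,0,-0.002,0,0,0,148],[0,0,-0.001,0,0,0,160],[0,0,-0.001,0,0,0,175],[0,0,0,0,0,0,190],[0,0,0,0,0,0,210],[0,0,0,0,0,0,220],[0,0,0,0,0,0,220]]]'

```text
clock: 17.8
tcp_pos: [0.4303, -0.3555, 0.0018]
orientation: [0.0, 0.117, 0.993, 0.0]
wrist_force: [0.1, 2.1, 3.0]
finger_gap: 0.0221
grip_force: 24.7
```

```bash
python3 look.py w9 dividers_mid; python3 - <<'E'
from h import *; from seg import blobs
C=Cam("wrist"); t=np.array(env.get_state()["tcp_pos"])
for a,u in blobs(C.img,'b',(200,200,440,420),60): P=C.at(u,.013); print(a,u,P,np.linalg.norm((P-t)[:2]))
E
```

```text
dividers_mid [([318.0, 315.9], 0.82, array([ 0.4347, -0.3565]))]
874 [320.96910755 395.64073227] [ 0.47393999 -0.36443961  0.013     ] 0.044571304386259544
```

View pics/w9.png

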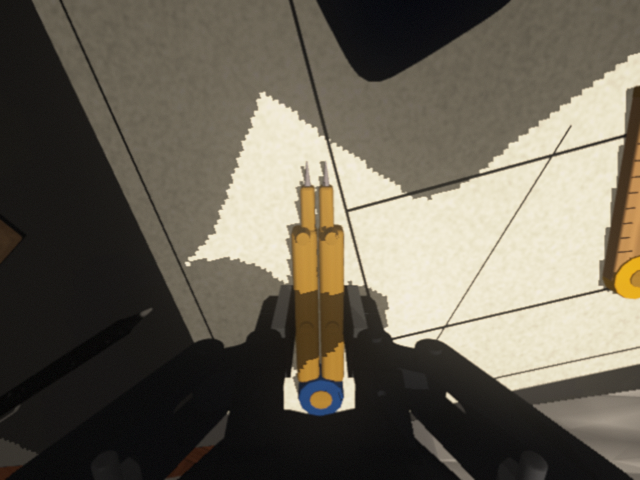

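```bash
python3 - <<'E'
from plan import rows
rows([(.4303,-.3555,.17,1.339),(.4006,.3058,.16,1.953)])
E
```

```text
-> 0.430 -0.355 0.170 d0.1
[-0.0001, 0.0, -0.1682, 0.0, 0.0, -0.0002]
[-0.0001, -0.0, -0.1682, 0.0, 0.0, -0.0002]
[-0.0, -0.0, -0.1682, 0.0, 0.0, -0.0002]
[-0.0, -0.0, -0.1682, 0.0, 0.0, -0.0002]
-> 0.401 0.306 0.160 d35.2
[0.0482, 0.1698, 0.0027, 0.0, 0.0, -0.013]
[0.0412, 0.1716, 0.0027, 0.0, 0.0, -0.013]
[0.0342, 0.1732, 0.0027, 0.0, 0.0, -0.013]
[0.0271, 0.1744, 0.0027, 0.0, 0.0, -0.013]
[0.0199, 0.1754, 0.0027, 0.0, 0.0, -0.013]
[0.0127, 0.1761, 0.0027, 0.0, 0.0, -0.013]
[0.0055, 0.1764, 0.0027, 0.0, 0.0, -0.013]
[-0.0017, 0.1765, 0.0027, 0.0, 0.0, -0.013]
[-0.009, 0.1763, 0.0027, 0.0, 0.0, -0.013]
[-0.0162, 0.1758, 0.0027, 0.0, 0.0, -0.013]
[-0.0233, 0.175, 0.0027, 0.0, 0.0, -0.013]
[-0.0305, 0.1739, 0.0027, 0.0, 0.0, -0.013]
[-0.0376, 0.1725, 0.0027, 0.0, 0.0, -0.013]
[-0.0446, 0.1708, 0.0027, 0.0, 0.0, -0.013]
[-0.0516, 0.1688, 0.0027, 0.0, 0.0, -0.013]
```

Request:
jog_arm --increments '[[[0,0,-0.05,0,0,0,230],[0,0,-0.155,0,0,0,230],[0,0,-0.155,0,0,0,230],[0,0,-0.155,0,0,0,230],[0,0,-0.155,0,0,0,230],[0.0482,0.1698,0.0027,0,0,-0.013,230],[0.0412,0.1716,0.0027,0,0,-0.013,230],[0.0342,0.1732,0.0027,0,0,-0.013,230],[0.0271,0.1744,0.0027,0,0,-0.013,230],[0.0199,0.1754,0.0027,0,0,-0.013,230],[0.0127,0.1761,0.0027,0,0,-0.013,230],[0.0055,0.1764,0.0027,0,0,-0.013,230],[-0.0017,0.1765,0.0027,0,0,-0.013,230],[-0.009,0.1763,0.0027,0,0,-0.013,230],[-0.0162,0.1758,0.0027,0,0,-0.013,230],[-0.0233,0.175,0.0027,0,0,-0.013,230],[-0.0305,0.1739,0.0027,0,0,-0.013,230],[-0.0376,0.1725,0.0027,0,0,-0.013,230],[-0.0446,0.1708,0.0027,0,0,-0.013,230],[-0.0516,0.1688,0.0027,0,0,-0.013,230]]]' --force 45

```text
clock: 19.95
tcp_pos: [0.4022, 0.3077, 0.1595]
orientation: [0.001, -0.189, 0.982, -0.0]
wrist_force: [0.7, 0.5, -1.2]
finger_gap: 0.0211
grip_force: 45.4
```

Request:
jog_arm --increments '[[[0,0,0,0,0,0,230],[0,0,0,0,0,0,230],[0,0,0,0,0,0,230]]]'

```text
clock: 20.25
tcp_pos: [0.4022, 0.305, 0.159]
orientation: [-0.0, -0.188, 0.982, -0.0]
wrist_force: [-0.6, -0.2, -0.7]
finger_gap: 0.0206
grip_force: 45.4
```

```bash
python3 - <<'E'
from plan import *; from seg import blobs
np.set_printoptions(precision=4,suppress=True)
C=Cam("wrist")
for c in 'yb':
    for a,u in blobs(C.img,c,(100,60,540,400),60): print(c,a,u.round(1),C.at(u,.06)[:2])
rows([(.4006,.3058,.1,1.953)])
E
```

```text
y 825 [308.1 356.1] [0.5073 0.3371]
y 801 [332.8 355.7] [0.4991 0.3565]
y 777 [332.3 253.6] [0.4125 0.3205]
y 768 [232.6 137.5] [0.3584 0.2246]
y 615 [237.8 158. ] [0.3703 0.232 ]
y 470 [306.7 246.5] [0.4143 0.3002]
y 416 [308.8 208.8] [0.3861 0.2912]
y 372 [326.1 206. ] [0.3795 0.3021]
y 322 [242.9 308. ] [0.483  0.2712]
y 120 [320.5 396.2] [0.5433 0.3628]
b 676 [319.9 146.1] [0.3417 0.2822]
b 547 [320.7 389.3] [0.5361 0.3601]
-> 0.401 0.306 0.100 d0.3
[0.0025, 0.0034, 0.1181, -0.0001, -0.0001, -0.0008]
[0.0025, 0.0034, 0.1181, -0.0001, -0.0001, -0.0008]
```

Request:
jog_arm --increments '[[[0.0025,0.0034,0.12,0,0,-0.0008,230],[0.0025,0.0034,0.1,0,0,-0.0008,230],[0,0,0.06,0,0,0,230],[0,0,0.04,0,0,0,230],[0,0,0.02,0,0,0,230],[0,0,0.012,0,0,0,230],[0,0,0.01,0,0,0,230],[0,0,0.01,0,0,0,230],[0,0,0.01,0,0,0,230],[0,0,0,0,0,0,230],[0,0,0,0,0,0,230]]]'

```text
clock: 21.4
tcp_pos: [0.4006, 0.307, 0.0636]
orientation: [0.0, -0.191, 0.982, -0.0]
wrist_force: [-0.5, -0.8, -0.3]
finger_gap: 0.0204
grip_force: 45.4
```

Request:
jog_arm --increments '[[[0,-0.004,0.006,0,0,0,230],[0,0,0,0,0,0,230],[0,0,0,0,0,0,180],[0,0,0,0,0,0,162],[0,0,0,0,0,0,162],[0,0,0,0,0,0,162],[0,0,0,0,0,0,162],[0,0,-0.1,0,0,0,162],[0,0,-0.15,0,0,0,162],[0,0,-0.15,0,0,0,120],[0,0,-0.15,0,0,0,120],[0,0,0,0,0,0,120],[0,0,0,0,0,0,120]]]'

```text
clock: 22.7
tcp_pos: [0.4016, 0.3064, 0.2004]
orientation: [0.001, -0.191, 0.982, 0.0]
wrist_force: [-0.1, 0.2, -0.7]
finger_gap: 0.0456
grip_force: 0.0
```

```bash
python3 look.py w10 dividers_mid rule_mid hole0; python3 - <<'E'
import cv2
a=cv2.imread('pics/w10.png'); cv2.imwrite('pics/w10c.png',cv2.resize(a[90:320,130:430],None,fx=2.5,fy=2.5,interpolation=cv2.INTER_CUBIC))
E
python3 plan.py .45,.02,.17,1.357
```

```text
dividers_mid [([316.6, 227.5], 0.92, array([0.4258, 0.314 ]))]
rule_mid [([250.9, 216.0], 0.57, array([0.4398, 0.2466]))]
hole0 [([190.1, 198.6], 0.97, array([0.4257, 0.1988])), ([188.8, 242.5], 0.96, array([0.4648, 0.208 ])), ([186.2, 151.3], 0.59, array([0.3887, 0.1857])), ([31.4, 161.6], 0.24, array([0.4441, 0.0706]))]
-> 0.450 0.020 0.170 d-34.2
[0.0345, -0.162, 0.0161, -0.0001, -0.0001, 0.0272]
[0.0206, -0.1643, 0.0161, -0.0001, -0.0001, 0.0272]
[0.0065, -0.1655, 0.016, -0.0001, -0.0001, 0.0272]
[-0.0076, -0.1654, 0.016, -0.0001, -0.0001, 0.0272]
[-0.0216, -0.1642, 0.016, -0.0001, -0.0001, 0.0272]
[-0.0356, -0.1618, 0.016, -0.0001, -0.0001, 0.0272]
[-0.0492, -0.1581, 0.016, -0.0001, -0.0001, 0.0272]
```

View pics/w10c.png

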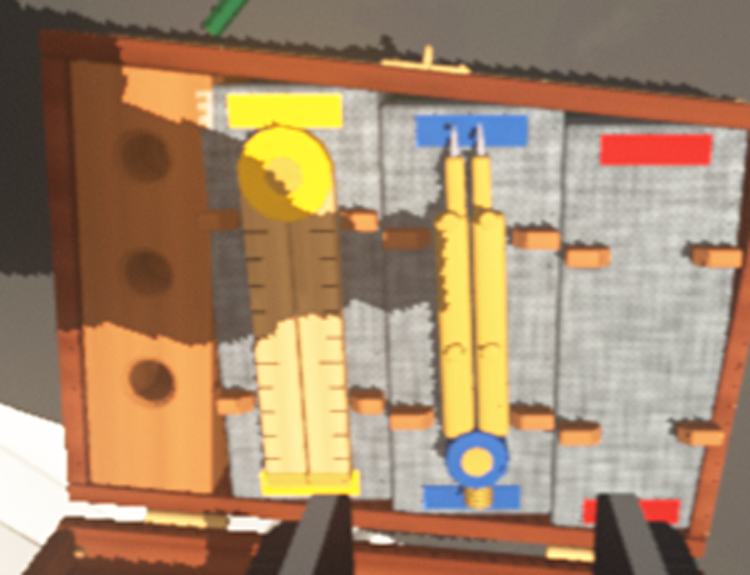

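Request:
jog_arm --increments '[[[0.0345,-0.162,0.0161,0,0,0.0272,120],[0.0206,-0.1643,0.0161,0,0,0.0272,120],[0.0065,-0.1655,0.016,0,0,0.0272,120],[-0.0076,-0.1654,0.016,0,0,0.0272,120],[-0.0216,-0.1642,0.016,0,0,0.0272,120],[-0.0356,-0.1618,0.016,0,0,0.0272,120],[-0.0492,-0.1581,0.016,0,0,0.0272,120],[0,0,0,0,0,0,120],[0,0,0,0,0,0,120]]]'

```text
clock: 23.8
tcp_pos: [0.4501, 0.0199, 0.1703]
orientation: [-0.001, 0.108, 0.994, 0.0]
wrist_force: [-0.5, 0.7, 0.4]
finger_gap: 0.045
grip_force: 0.0
```

```bash
cat > caps.py <<'E'
from h import *
np.set_printoptions(precision=4,suppress=True)
def caps(C):
    # cap top: fit vertical offset: find best (x,y) such that projected cylinder cap (z .058-.066? r 7mm) silhouette centre matches blob
    h=cv2.cvtColor(C.img,cv2.COLOR_RGB2HSV).astype(int); H,S,V=h[...,0],h[...,1],h[...,2]
    out={}
    for c,m in (('r',(H<7)|(H>172)),('g',(H>55)&(H<95)),('b',(H>100)&(H<125))):
        m=(m&(S>110)&(V>40)).astype(np.uint8); n,l,s,ct=cv2.connectedComponentsWithStats(m)
        for i in np.argsort(-s[:,4]):
            if i==0 or s[i,4]<80: continue
            p=C.at(ct[i],.064)
            if .36<p[0]<.53 and .0<p[1]<.11:
                # brightest half = top face
                out[c]=p[:2]; print(c,s[i].tolist(),ct[i].round(1),p[:2]); break
    return out
E
python3 look.py w11 tube0_mid tube1_mid tube2_mid stand; python3 - <<'E'
from caps import *
C=Cam("wrist"); caps(C)
# reseat check from w10 pixel clicks is skipped; pose of that view:
E
```

```text
tube0_mid []
tube1_mid [([358.2, 216.6], 0.95, array([0.4528, 0.0538]))]
tube2_mid [([355.4, 252.6], 0.64, array([0.4845, 0.0455]))]
stand [([353.0, 206.1], 0.94, array([0.4525, 0.0528]))]
r [350, 169, 20, 21, 322] [359.5 178.8] [0.4171 0.06  ]
g [351, 216, 17, 17, 213] [359. 224.] [0.4513 0.0536]
b [350, 253, 16, 21, 236] [358.  263.9] [0.484 0.047]
```

```bash
python3 - <<'E'
from plan import rows
rows([(.4177,.0603,.10,1.371)])
E
```

```text
-> 0.418 0.060 0.100 d0.7
[0.0808, 0.0615, 0.1429, 0.0, 0.0, -0.002]
[0.0804, 0.062, 0.1429, 0.0, 0.0, -0.002]
```

Request:
jog_arm --increments '[[[0.0808,0.0615,0.14,0,0,-0.002,165],[0.0804,0.062,0.14,0,0,-0.002,165],[0,0,0,0,0,0,165],[0,0,0,0,0,0,165],[0,0,0,0,0,0,165]]]' --force 30

```text
clock: 24.6
tcp_pos: [0.4196, 0.0594, 0.1026]
orientation: [0.001, 0.1, 0.995, 0.0]
wrist_force: [0.1, -0.4, 0.4]
finger_gap: 0.0299
grip_force: 0.0
```

```bash
python3 - <<'E'
from caps import *; from plan import rows
C=Cam("wrist"); caps(C); rows([(.4177,.0603,.053,1.371)])
E
```

```text
r [309, 247, 22, 31, 579] [319.5 261.8] [0.4156 0.061 ]
g [310, 297, 20, 31, 416] [320.5 314.5] [0.4501 0.0546]
b [310, 341, 20, 31, 508] [319.5 356.5] [0.4803 0.0478]
-> 0.418 0.060 0.053 d0.1
[0.0054, 0.0013, 0.0997, 0.0001, 0.0006, -0.0003]
[0.0053, 0.0013, 0.0997, 0.0001, 0.0006, -0.0003]
```

Request:
jog_arm --increments '[[[0.007,0.001,0.1,0,0,0,165],[0.006,0.001,0.095,0,0,0,165],[0,0,0,0,0,0,165],[0,0,0,0,0,0,165],[0,0,0,0,0,0,200],[0,0,0,0,0,0,240],[0,0,0,0,0,0,240],[0,0,0,0,0,0,240]]]'

```text
clock: 25.45
tcp_pos: [0.4166, 0.0602, 0.0541]
orientation: [0.002, 0.101, 0.995, -0.0]
wrist_force: [0.8, -0.6, 7.4]
finger_gap: 0.0122
grip_force: 29.4
```

```bash
python3 - <<'E'
from plan import *
rows([(.4165,.0605,.15,1.371),(.3894,.1867,.15,1.859)])
E
```

```text
-> 0.416 0.060 0.150 d0.1
[-0.0002, 0.0005, -0.1278, 0.0, 0.0004, -0.0002]
[-0.0001, 0.0004, -0.1278, 0.0, 0.0004, -0.0002]
[0.0001, 0.0004, -0.1278, 0.0, 0.0004, -0.0002]
-> 0.389 0.187 0.150 d28.0
[0.0516, 0.1183, 0.0, 0.0, 0.0, -0.0388]
[0.0368, 0.1237, 0.0, 0.0, 0.0, -0.0388]
[0.0215, 0.1273, 0.0, 0.0, 0.0, -0.0388]
[0.0058, 0.1289, 0.0, 0.0, 0.0, -0.0388]
```

Request:
jog_arm --increments '[[[0,0,-0.1,0,0.0004,0,240],[0,0,-0.14,0,0.0004,0,240],[0,0,-0.14,0,0.0004,0,240],[0.0516,0.1183,0,0,0,-0.0388,240],[0.0368,0.1237,0,0,0,-0.0388,240],[0.0215,0.1273,0,0,0,-0.0388,240],[0.0058,0.1289,0,0,0,-0.0388,240],[0,0,0,0,0,0,240],[0,0,0,0,0,0,240],[0,0,0,0,0,0,240]]]'

```text
clock: 26.45
tcp_pos: [0.3884, 0.186, 0.148]
orientation: [-0.002, -0.142, 0.99, 0.0]
wrist_force: [-0.4, -0.3, 0.6]
finger_gap: 0.0122
grip_force: 29.5
```

```bash
python3 look.py w12 hole0; python3 - <<'E'
from caps import *; from plan import rows
from seg import blobs
C=Cam("wrist"); st=env.get_state(); t=np.array(st["tcp_pos"])
for a,u in blobs(C.img,'r',(280,200,360,330),60): print(a,u,C.at(u,t[2]+.01)[:2]-t[:2])
b=spotter.cut_out("tube0_mid","wrist")
for d in b[:2]:
    m=np.argwhere(np.array(d["region"])); print(d["conf"],m.min(0),m.max(0),len(m))
rows([(.3894,.1867,.112,1.859)])
E
```

```text
hole0 [([318.1, 238.4], 0.97, array([0.3872, 0.1857])), ([319.7, 335.5], 0.77, array([0.4654, 0.2097])), ([318.7, 286.8], 0.71, array([0.4243, 0.1969]))]
1069 [318.8541 309.7259] [-0.0021 -0.    ]
0.85 [256 305] [331 332] 1830
-> 0.389 0.187 0.112 d0.3
[-0.0048, 0.0025, 0.1436, 0.0005, -0.0011, -0.0015]
```

Request:
jog_arm --increments '[[[-0.0048,0.0025,0.1,0.0005,-0.001,-0.0015,240],[0,0,0.05,0,0,0,240],[0,0,0,0,0,0,240],[0,0,0.02,0,0,0,240],[0,0,0.02,0,0,0,240],[0,0,0.02,0,0,0,240],[0,0,0.02,0,0,0,240],[0,0,0,0,0,0,240]]]'

```text
clock: 27.45
tcp_pos: [0.3888, 0.1871, 0.0898]
orientation: [-0.0, -0.145, 0.99, -0.0]
wrist_force: [0.0, -3.0, -2.3]
finger_gap: 0.012
grip_force: 29.4
```

Request:
jog_arm --increments '[[[0,-0.003,0.02,0,0,0,240],[0,0,0.02,0,0,0,240],[0,0,0.02,0,0,0,240],[0,0,0.02,0,0,0,240],[0,0,0.015,0,0,0,240],[0,0,0.005,0,0,0,240],[0,0,0,0,0,0,240],[0,0,0,0,0,0,240]]]'

```text
clock: 28.25
tcp_pos: [0.389, 0.1867, 0.0651]
orientation: [-0.0, -0.145, 0.989, -0.0]
wrist_force: [0.1, -3.7, -1.6]
finger_gap: 0.0122
grip_force: 29.5
```

Request:
jog_arm --increments '[[[0,-0.002,0.006,0,0,0,240],[0,0,0,0,0,0,240],[0,0,0,0,0,0,200],[0,0,0,0,0,0,180],[0,0,0,0,0,0,180],[0,0,0,0,0,0,180],[0,0,-0.04,0,0,0,180],[0,0,-0.14,0,0,0,165],[0,0,-0.14,0,0,0,165],[0,0,0,0,0,0,165],[0,0,0,0,0,0,165]]]'

```text
clock: 29.35
tcp_pos: [0.3905, 0.1866, 0.1452]
orientation: [0.001, -0.145, 0.989, 0.0]
wrist_force: [-0.1, 0.2, 0.1]
finger_gap: 0.0301
grip_force: 0.0
```

```bash
python3 look.py w13 tube0_mid hole0; python3 - <<'E'
from plan import *
rows([(.451,.0538,.12,1.371)])
E
```

```text
tube0_mid [([321.7, 235.4], 0.68, array([0.3939, 0.1904])), ([320.7, 289.3], 0.64, array([0.4394, 0.2033])), ([316.0, 240.2], 0.51, array([0.3991, 0.1873]))]
hole0 [([315.7, 331.9], 0.94, array([0.4641, 0.2064])), ([319.8, 238.8], 0.84, array([0.3888, 0.1873])), ([388.8, 302.4], 0.72, array([0.423 , 0.2522])), ([319.2, 285.2], 0.62, array([0.4242, 0.1974]))]
-> 0.451 0.054 0.120 d-28.1
[-0.0219, -0.1446, 0.023, -0.0, -0.0001, 0.039]
[-0.0394, -0.1408, 0.023, -0.0, -0.0001, 0.039]
[-0.0563, -0.135, 0.023, -0.0, -0.0001, 0.039]
[-0.0723, -0.1271, 0.023, -0.0, -0.0001, 0.039]
```

Request:
jog_arm --increments '[[[-0.0219,-0.1446,0.023,0,0,0.039,165],[-0.0394,-0.1408,0.023,0,0,0.039,165],[-0.0563,-0.135,0.023,0,0,0.039,165],[-0.0723,-0.1271,0.023,0,0,0.039,165],[0,0,0,0,0,0,165],[0,0,0,0,0,0,165],[0,0,0,0,0,0,165]]]'

```text
clock: 30.2
tcp_pos: [0.4508, 0.0546, 0.1202]
orientation: [-0.001, 0.099, 0.995, 0.0]
wrist_force: [0.6, 0.4, -0.6]
finger_gap: 0.0305
grip_force: 0.0
```

```bash
python3 - <<'E'
from caps import *; from plan import rows
from seg import blobs
C=Cam("wrist"); caps(C)
S=Cam("side")
for a,u in blobs(S.img,'r',(300,140,420,240),6): print('side red',a,u,S.at(u,.07)[:2])
rows([(.451,.0538,.054,1.371)])
E
```

```text
b [307, 289, 20, 26, 396] [317.  302.4] [0.4823 0.0475]
-> 0.451 0.054 0.054 d-0.1
[-0.0004, -0.0024, 0.1334, 0.0, -0.0002, 0.0003]
[-0.0003, -0.0024, 0.1334, 0.0, -0.0002, 0.0003]
```

Request:
jog_arm --increments '[[[0,-0.001,0.13,0,0,0,165],[0,-0.001,0.13,0,0,0,165],[0,0,0,0,0,0,165],[0,0,0,0,0,0,165],[0,0,0,0,0,0,200],[0,0,0,0,0,0,240],[0,0,0,0,0,0,240],[0,0,0,0,0,0,240]]]'

```text
clock: 31.1
tcp_pos: [0.4534, 0.0536, 0.0575]
orientation: [0.002, 0.1, 0.995, 0.0]
wrist_force: [0.8, -0.1, 7.4]
finger_gap: 0.0116
grip_force: 29.6
```

```bash
python3 - <<'E'
from plan import *
rows([(.4507,.0542,.15,1.371),(.4264,.1972,.15,1.859)])
E
```

```text
-> 0.451 0.054 0.150 d-0.0
[0.0032, 0.0002, -0.1234, 0.0001, 0.0004, 0.0]
[0.0034, 0.0002, -0.1234, 0.0001, 0.0004, 0.0]
[0.0035, 0.0002, -0.1234, 0.0001, 0.0004, 0.0]
-> 0.426 0.197 0.150 d28.0
[0.0522, 0.1353, 0.0, 0.0, 0.0, -0.0388]
[0.0353, 0.1407, 0.0, 0.0, 0.0, -0.0388]
[0.018, 0.1439, 0.0, 0.0, 0.0, -0.0388]
[0.0003, 0.145, 0.0, 0.0, 0.0, -0.0388]
```

Request:
jog_arm --increments '[[[0,0,0,0,0,0,165],[0,0,0,0,0,0,165],[0,0,0.006,0,0,0,165],[0,0,0,0,0,0,165],[0,0,0,0,0,0,165]]]'

```text
clock: 31.6
tcp_pos: [0.4515, 0.0535, 0.0541]
orientation: [-0.0, 0.1, 0.995, 0.0]
wrist_force: [-0.5, 0.5, -0.9]
finger_gap: 0.03
grip_force: 0.0
```

Request:
jog_arm --increments '[[[0.002,0,0.008,0,0,0,165],[0,0,0,0,0,0,165],[0,0,0,0,0,0,190],[0,0,0,0,0,0,215],[0,0,0,0,0,0,240],[0,0,0,0,0,0,240],[0,0,0,0,0,0,240]]]'

```text
clock: 32.3
tcp_pos: [0.4513, 0.0536, 0.0524]
orientation: [-0.0, 0.1, 0.995, 0.0]
wrist_force: [0.2, 0.5, 0.6]
finger_gap: 0.012
grip_force: 29.2
```

```bash
python3 - <<'E'
from plan import *
rows([(.4507,.0542,.15,1.371),(.4264,.1972,.15,1.859)])
E
```

```text
-> 0.451 0.054 0.150 d0.0
[0.0009, 0.0006, -0.1301, 0.0, -0.0, -0.0]
[0.0009, 0.0006, -0.1301, 0.0, -0.0, -0.0]
[0.0009, 0.0006, -0.1301, 0.0, -0.0, -0.0]
-> 0.426 0.197 0.150 d28.0
[0.0522, 0.1353, 0.0, 0.0, 0.0, -0.0388]
[0.0353, 0.1407, 0.0, 0.0, 0.0, -0.0388]
[0.018, 0.1439, 0.0, 0.0, 0.0, -0.0388]
[0.0003, 0.145, 0.0, 0.0, 0.0, -0.0388]
```

Request:
jog_arm --increments '[[[0,0,-0.11,0,0,0,240],[0,0,-0.14,0,0,0,240],[0,0,-0.14,0,0,0,240],[0.0522,0.1353,0,0,0,-0.0388,240],[0.0353,0.1407,0,0,0,-0.0388,240],[0.018,0.1439,0,0,0,-0.0388,240],[0.0003,0.145,0,0,0,-0.0388,240],[0,0,0,0,0,0,240],[0,0,0,0,0,0,240],[0,0,0.1,0,0,0,240],[0,0,0.04,0,0,0,240],[0,0,0,0,0,0,240],[0,0,0,0,0,0,240],[0,0,0,0,0,0,240]]]'

```text
clock: 33.7
tcp_pos: [0.4277, 0.1963, 0.1156]
orientation: [0.0, -0.143, 0.99, 0.0]
wrist_force: [0.7, -0.1, 0.6]
finger_gap: 0.0122
grip_force: 29.4
```

```bash
python3 - <<'E'
from plan import *
rows([(.4264,.1972,.095,1.859)])
E
```

```text
-> 0.426 0.197 0.095 d0.1
[0.0039, 0.0049, 0.0825, 0.0, 0.0003, -0.0005]
```

Request:
jog_arm --increments '[[[0.004,0.004,0.015,0,0,0,240],[0,0,0,0,0,0,240],[0,0,0.02,0,0,0,240],[0,0,0.02,0,0,0,240],[0,0,0.02,0,0,0,240],[0,0,0.02,0,0,0,240],[0,0,0.02,0,0,0,240],[0,0,0,0,0,0,240]]]'

```text
clock: 34.5
tcp_pos: [0.4255, 0.1971, 0.0853]
orientation: [-0.001, -0.143, 0.99, -0.0]
wrist_force: [2.1, -0.0, -0.9]
finger_gap: 0.0121
grip_force: 29.3
```

Request:
jog_arm --increments '[[[-0.002,0,0.02,0,0,0,240],[0,0,0.02,0,0,0,240],[0,0,0.02,0,0,0,240],[0,0,0.015,0,0,0,240],[0,0,0.012,0,0,0,240],[0,0,0,0,0,0,240],[0,0,0,0,0,0,240]]]'

```text
clock: 35.2
tcp_pos: [0.4261, 0.1974, 0.0643]
orientation: [-0.0, -0.143, 0.99, -0.0]
wrist_force: [0.6, -0.4, -0.2]
finger_gap: 0.0124
grip_force: 29.4
```

Request:
jog_arm --increments '[[[0,0,0.006,0,0,0,240],[0,0,0,0,0,0,240],[0,0,0,0,0,0,200],[0,0,0,0,0,0,180],[0,0,0,0,0,0,180],[0,0,0,0,0,0,180],[0,0,-0.04,0,0,0,180],[0,0,-0.14,0,0,0,165],[0,0,-0.14,0,0,0,165],[0,0,0,0,0,0,165],[0,0,0,0,0,0,165]]]'

```text
clock: 36.3
tcp_pos: [0.4271, 0.1977, 0.1443]
orientation: [0.001, -0.143, 0.99, 0.0]
wrist_force: [-0.3, -0.2, -0.1]
finger_gap: 0.0304
grip_force: 0.0
```

```bash
python3 - <<'E'
from plan import *
rows([(.484,.0473,.10,1.371)])
E
```

```text
-> 0.484 0.047 0.100 d-27.9
[-0.0117, -0.1604, 0.0443, 0.0001, 0.0002, 0.0388]
[-0.0311, -0.1577, 0.0443, 0.0001, 0.0002, 0.0388]
[-0.0501, -0.1528, 0.0443, 0.0001, 0.0002, 0.0388]
[-0.0684, -0.1455, 0.0443, 0.0001, 0.0002, 0.0388]
```

Request:
jog_arm --increments '[[[-0.0117,-0.1604,0.0443,0,0,0.0388,165],[-0.0311,-0.1577,0.0443,0,0,0.0388,165],[-0.0501,-0.1528,0.0443,0,0,0.0388,165],[-0.0684,-0.1455,0.0443,0,0,0.0388,165],[0,0,0,0,0,0,165],[0,0,0,0,0,0,165],[0,0,0,0,0,0,165]]]'

```text
clock: 37.0
tcp_pos: [0.482, 0.0476, 0.098]
orientation: [-0.001, 0.099, 0.995, 0.0]
wrist_force: [-0.4, 0.1, 0.5]
finger_gap: 0.0299
grip_force: 0.0
```

```bash
python3 - <<'E'
from caps import *; from plan import rows
C=Cam("wrist"); caps(C); rows([(.4835,.0474,.053,1.371)])
E
```

```text
b [308, 267, 21, 21, 359] [317.8 277. ] [0.4849 0.0468]
-> 0.483 0.047 0.053 d-0.1
[-0.0027, -0.0005, 0.0907, 0.0, -0.0002, 0.0003]
[-0.0027, -0.0004, 0.0907, 0.0, -0.0002, 0.0003]
```

Request:
jog_arm --increments '[[[-0.0035,-0.0005,0.09,0,0,0,165],[-0.0035,-0.0005,0.09,0,0,0,165],[0,0,0,0,0,0,165],[0,0,0,0,0,0,165],[0,0,0,0,0,0,165]]]'

```text
clock: 37.55
tcp_pos: [0.4853, 0.047, 0.0547]
orientation: [0.001, 0.099, 0.995, 0.0]
wrist_force: [0.3, 0.1, -0.3]
finger_gap: 0.0299
grip_force: 0.0
```

Request:
jog_arm --increments '[[[0.005,0,0.008,0,0,0,165],[0,0,0,0,0,0,165],[0,0,0,0,0,0,190],[0,0,0,0,0,0,215],[0,0,0,0,0,0,240],[0,0,0,0,0,0,240],[0,0,0,0,0,0,240]]]'

```text
clock: 38.25
tcp_pos: [0.4838, 0.0466, 0.0519]
orientation: [0.0, 0.1, 0.995, 0.0]
wrist_force: [0.1, -0.4, 4.4]
finger_gap: 0.0127
grip_force: 29.3
```

```bash
python3 - <<'E'
from plan import *
rows([(.484,.0473,.15,1.371),(.4638,.2084,.15,1.859)])
E
```

```text
-> 0.484 0.047 0.150 d0.0
[-0.0001, 0.001, -0.1308, 0.0, 0.0001, -0.0]
[-0.0001, 0.001, -0.1308, 0.0, 0.0001, -0.0]
[-0.0001, 0.001, -0.1308, 0.0, 0.0001, -0.0]
-> 0.464 0.208 0.150 d28.0
[0.0518, 0.1539, 0.0, 0.0, 0.0, -0.0388]
[0.0327, 0.159, 0.0, 0.0, 0.0, -0.0388]
[0.0131, 0.1618, 0.0, 0.0, 0.0, -0.0388]
[-0.0067, 0.1622, 0.0, 0.0, 0.0, -0.0388]
```

Request:
jog_arm --increments '[[[0,0,-0.11,0,0,0,240],[0,0,-0.14,0,0,0,240],[0,0,-0.14,0,0,0,240],[0.0518,0.1539,0,0,0,-0.0388,240],[0.0327,0.159,0,0,0,-0.0388,240],[0.0131,0.1618,0,0,0,-0.0388,240],[-0.0067,0.1622,0,0,0,-0.0388,240],[0,0,0,0,0,0,240],[0,0,0,0,0,0,240],[0,0,0.1,0,0,0,240],[0,0,0.04,0,0,0,240],[0,0,0,0,0,0,240],[0,0,0,0,0,0,240],[0,0,0,0,0,0,240]]]'

```text
clock: 39.65
tcp_pos: [0.4639, 0.2073, 0.1148]
orientation: [0.0, -0.143, 0.99, 0.0]
wrist_force: [-0.3, 0.8, -0.1]
finger_gap: 0.0126
grip_force: 29.5
```

```bash
python3 - <<'E'
from plan import *
rows([(.4640,.2083,.095,1.859)])
E
```

```text
-> 0.464 0.208 0.095 d0.1
[-0.0014, 0.0036, 0.0793, 0.0, 0.0003, -0.0005]
```

Request:
jog_arm --increments '[[[0.001,0.004,0.015,0,0,0,240],[0,0,0,0,0,0,240],[0,0,0.02,0,0,0,240],[0,0,0.02,0,0,0,240],[0,0,0.02,0,0,0,240],[0,0,0.02,0,0,0,240],[0,0,0.02,0,0,0,240],[0,0,0,0,0,0,240]]]'

```text
clock: 40.45
tcp_pos: [0.4624, 0.2083, 0.0844]
orientation: [-0.001, -0.143, 0.99, -0.0]
wrist_force: [1.9, -1.2, -1.8]
finger_gap: 0.0128
grip_force: 29.4
```

Request:
jog_arm --increments '[[[-0.003,-0.001,0.02,0,0,0,240],[0,0,0.02,0,0,0,240],[0,0,0.02,0,0,0,240],[0,0,0.015,0,0,0,240],[0,0,0.008,0,0,0,240],[0,0,0,0,0,0,240],[0,0,0,0,0,0,240]]]'

```text
clock: 41.15
tcp_pos: [0.4632, 0.2085, 0.0643]
orientation: [-0.0, -0.143, 0.99, -0.0]
wrist_force: [0.0, -1.4, -2.0]
finger_gap: 0.0125
grip_force: 29.5
```

Request:
jog_arm --increments '[[[0,0,0.005,0,0,0,240],[0,0,0,0,0,0,240],[0,0,0,0,0,0,200],[0,0,0,0,0,0,180],[0,0,0,0,0,0,180],[0,0,0,0,0,0,180],[0,0,-0.04,0,0,0,180],[0.05,0.08,-0.14,0,0,0,165],[0.08,0.08,-0.14,0,0,0,165],[0.08,0.08,-0.14,0,0,0,165],[0,0,-0.14,0,0,0,165],[0,0,0,0,0,0,165],[0,0,0,0,0,0,165]]]'

```text
clock: 42.45
tcp_pos: [0.3968, 0.2517, 0.2149]
orientation: [0.002, -0.144, 0.99, 0.001]
wrist_force: [-0.6, -0.4, -0.6]
finger_gap: 0.0304
grip_force: 0.0
```

```bash
python3 look.py w14 rule_mid dividers_mid tube0_mid lid_edge 2>&1 | tail -5; python3 - <<'E'
from h import *; from seg import blobs
np.set_printoptions(precision=4,suppress=True)
C=Cam("wrist"); print(env.get_state()["tcp_pos"])
c=np.array([np.cos(.382),np.sin(.382)])
print('pred rule pivot px',C.proj([*(np.array([.42,.2488])-.048*c),.0705]),'div pivot',C.proj([*(np.array([.403,.3068])+.042*c),.073]))
for n,(x,y) in dict(r=(.389,.1864),g=(.4261,.1974),b=(.4632,.2085)).items():
    print(n,'pred top home',C.proj([x,y,.076]),'10mm up',C.proj([x,y,.086]),'cap base',C.proj([x,y,.066]))
for k in 'rgby':
    print(k,[(a,u.round(1)) for a,u in blobs(C.img,k,(100,60,540,420),60)])
for S in (Cam("side"),Cam("scene")):
    for L in("lid_edge","rule_mid","dividers_mid"): print(S.name,L,[(d['uv'],round(d['conf'],2)) for d in spotter.landmark_of(L,S.name)][:2])
E
```

```text
rule_mid [([311.4, 238.3], 0.95, array([0.4401, 0.2564]))]
dividers_mid [([375.1, 243.0], 0.64, array([0.4252, 0.3252]))]
tube0_mid [([252.0, 182.5], 0.61, array([0.3912, 0.1843]))]
lid_edge []
[0.3957 0.2508 0.2122]
pred rule pivot px [302.622  190.9365] div pivot [378.7477 287.3813]
r pred top home [246.4026 192.7454] 10mm up [243.871  195.2858] cap base [248.7697 190.3701]
g pred top home [249.5314 236.7059] 10mm up [247.2125 240.5981] cap base [251.7055 233.0565]
b pred top home [252.5083 277.1699] 10mm up [250.3793 282.1918] cap base [254.5096 272.4491]
r [(487, array([440.8, 168.4])), (319, array([438.9, 303.3])), (276, array([249. , 192.1]))]
g [(465, array([294. ,  94.1])), (193, array([251.2, 236.2]))]
b [(356, array([371.8, 167.6])), (259, array([383.5, 291.4])), (156, array([253.3, 277.5]))]
y [(640, array([307.4, 190.9])), (469, array([301.4, 167.8])), (287, array([383.3, 222.1])), (275, array([369.7, 223.7])), (135, array([315.7, 305. ])), (116, array([386.5, 260.9])), (99, array([373.2, 262.7]))]
side lid_edge [([349.0, 184.6], 0.67), ([406.5, 111.5], 0.6)]
side rule_mid [([346.8, 166.2], 0.92), ([290.4, 333.3], 0.81)]
side dividers_mid [([347.5, 145.8], 0.82), ([346.0, 184.6], 0.72)]
scene lid_edge [([287.2, 129.1], 0.8)]
scene rule_mid [([267.4, 199.6], 0.82), ([375.7, 305.3], 0.68)]
scene dividers_mid [([249.6, 191.0], 0.77)]
```

```bash
python3 - <<'E'
from h import *
np.set_printoptions(precision=4,suppress=True)
C=Cam("wrist")
c=np.array([np.cos(.382),np.sin(.382)]); n=np.array([-c[1],c[0]])
for nm,P,w,h in(("rule_mid",[.42,.2488],15,.009),("dividers_mid",[.403,.3068],11.5,.011)):
    P=np.array(P); print(nm,'pred',C.proj([*P,.065]),[(np.round(d['uv'],1),round(d['conf'],2)) for d in spotter.landmark_of(nm,"wrist")][:2])
    b=spotter.cut_out(nm,"wrist")
    for d in b[:2]:
        m=np.argwhere(np.array(d["region"]))
        q=np.array([C.at(v[::-1],.06+h)[:2] for v in m])-P; X=q@c; Y=q@n
        print(d["conf"],len(m),'x',np.percentile(X,[1,99]),'y',np.percentile(Y,[2,98]), 'slope',np.polyfit(X,Y,1))
p=C.t; print('cam',p)
S=Cam("scene"); r=S.ray([287.2,129.1])
# lid angle from scene: lid edge at case frame
yaw=.285; cx=np.array([np.cos(yaw),np.sin(yaw)]); h1=np.array([.4266,.1975]); cy=np.array([-cx[1],cx[0]])
k=spotter.landmark_of("case","scene"); print(k, [S.at(d['uv'],0) for d in k])
for w in (.08,.09,.10):
  O=h1+cy*w
  for a in(1.6,1.7,1.83):
    R_=np.array([-.167,.027]); # x from hinge, z
    x=.086+(R_[0]*np.cos(a)+R_[1]*np.sin(a)); z=.062+(-R_[0]*np.sin(a)+R_[1]*np.cos(a))
    print(w,a,x,z,S.proj([*(O+cx*x),z]))
E
```

```text
rule_mid pred [308.4396 240.2976] [(array([312.5, 240. ]), 0.92)]
0.8 4267 x [-0.0601  0.0617] y [-0.0133  0.0152] slope [0.0045 0.001 ]
0.66 6201 x [-0.0795  0.0584] y [-0.0733 -0.027 ] slope [-0.0983 -0.0509]
dividers_mid pred [374.9083 240.4099] [(array([376.6, 244. ]), 0.74), (array([127.6, 196.1]), 0.51)]
0.96 2899 x [-0.0589  0.0532] y [-0.0117  0.0108] slope [ 0.0352 -0.0004]
cam [0.3168 0.2285 0.3554]
[{'uv': [256.9, 212.1], 'conf': 0.77}] [array([0.4208, 0.3023, 0.    ])]
0.08 1.6 0.11786480750643585 0.22814040460579657 [282.5065 131.0223]
0.08 1.7 0.13429198042956925 0.2241292219995831 [286.1498 130.6165]
0.08 1.83 0.15490197025349534 0.2165008689140176 [290.6394 130.9635]
0.09 1.6 0.11786480750643585 0.22814040460579657 [279.7382 130.1821]
0.09 1.7 0.13429198042956925 0.2241292219995831 [283.392  129.7832]
0.09 1.83 0.15490197025349534 0.2165008689140176 [287.897  130.1368]
0.1 1.6 0.11786480750643585 0.22814040460579657 [276.9871 129.3478]
0.1 1.7 0.13429198042956925 0.2241292219995831 [280.6512 128.9558]
0.1 1.83 0.15490197025349534 0.2165008689140176 [285.1711 129.3159]
```

```bash
python3 - <<'E'
from h import *
C=Cam("wrist")
C.R=rot([.001,-.191,.982,0])@np.array(C.c["mount"])[:3,:3]; C.t=rot([.001,-.191,.982,0])@np.array(C.c["mount"])[:3,3]+np.array([.4016,.3064,.2004])
c=np.array([np.cos(.382),np.sin(.382)]); n=np.array([-c[1],c[0]])
for nm,P,u,z in(("div",[.403,.3068],(320.8,274),.073),("rule",[.42,.2488],(244.8,158.8),.0705),("bluepatch",[.403,.3068],(318.8,288.8),.06)):
    q=C.at(u,z)[:2]-np.array(P); print(nm,q@c,q@n)
print(env.get_state()["joint_pos"])
from plan import rows
rows([(.396,.252,.30,1.859)])
E
```

```text
div 0.04486377028046133 0.002277462252138544
rule -0.04784906293842765 0.002341290805148967
bluepatch 0.06626032310307707 0.0005299774198347341
[ 3.93660874e-01  1.15586029e-01 -2.49187862e-01  1.20601053e+00
  1.82941450e-04  1.05947095e-01]
-> 0.396 0.252 0.300 d0.0
[-0.0002, 0.0016, -0.1732, 0.0, -0.0, -0.0001]
[-0.0002, 0.0016, -0.1732, 0.0, -0.0, -0.0001]
```

Request:
jog_arm --increments '[[[0,0,-0.15,0,0,0,255],[0,0,-0.15,0,0,0,255],[0,0,-0.15,0,0,0,255],[0,0,-0.14,0,0,0,255],[-0.14,0.02,0,0,0,0,255],[-0.14,0.02,0,0,0,0,255],[-0.14,0.02,0,0,0,0,255],[-0.14,0.02,0,0,0,0,255],[-0.14,0.02,0,0,0,0,255],[-0.14,0.02,0,0,0,0,255],[0,0,0,0,0,0,255],[0,0,0,0,0,0,255],[0,0,0,0,0,0,255]]]'

```text
clock: 44.85
tcp_pos: [0.5883, 0.3394, 0.3612]
orientation: [-0.0, -0.143, 0.99, 0.0]
wrist_force: [-0.0, -0.7, 0.3]
finger_gap: -0.0001
grip_force: 0.0
```

```bash
cat > lid.py <<'E'
from h import *
np.set_printoptions(precision=4,suppress=True)
O=np.array([.4013,.2839]); cx=np.array([np.cos(.287),np.sin(.287)]); cy=np.array([-cx[1],cx[0]])
st=env.get_state(); p=np.array(st["tcp_pos"]); q=p[:2]-O; print('case xyz',q@cx,q@cy,p[2],'F',np.array(st["wrist_force"]))
def T(a,r=.14):
    x=.086-r*np.cos(a)+.027*np.sin(a); z=.062+r*np.sin(a)+.027*np.cos(a)
    xc=.086-.167*np.cos(a)+.027*np.sin(a)
    return np.array([max(x,xc) if a>1.57 else x,z])+[.012,0]
if __name__=="__main__":
    for a in np.arange(1.8,-.05,-.15): print(round(a,2),T(a))
    C=Cam("wrist"); print([(d['uv'],round(d['conf'],2)) for d in spotter.landmark_of("lid_edge","wrist")])
    for a in (1.6,1.7,1.83):
        x=.086-.167*np.cos(a)+.027*np.sin(a); z=.062+.167*np.sin(a)+.027*np.cos(a); print(a,C.proj([*(O+cx*x),z]))
E
python3 lid.py
```

```text
case xyz 0.19504587738206006 0.00025632752550581073 0.3612446356257664 F [-0.0393 -0.6757  0.2701]
1.8 [0.1622 0.1922]
1.65 [0.1381 0.1994]
1.5 [0.115  0.2036]
1.35 [0.0937 0.2045]
1.2 [0.0724 0.2023]
1.05 [0.0518 0.1969]
0.9 [0.0321 0.1884]
0.75 [0.014  0.1772]
0.6 [-0.0023  0.1633]
0.45 [-0.0163  0.1472]
0.3 [-0.0278  0.1292]
0.15 [-0.0364  0.1096]
0.0 [-0.042  0.089]
[([316.5, 157.6], 0.84)]
1.6 [317.9329 125.96  ]
1.7 [317.9736 147.4167]
1.83 [318.031 171.919]
```

Request:
jog_arm --increments '[[[0,0,0.17,0,0,0,255],[0,0,0.17,0,0,0,255],[0,0,0.17,0,0,0,255],[0,0,0.14,0,0,0,255],[0,0,0.03,0,0,0,255],[0,0,0,0,0,0,255]]]'

```text
clock: 45.55
tcp_pos: [0.5878, 0.3391, 0.1913]
orientation: [-0.001, -0.143, 0.99, -0.0]
wrist_force: [-0.2, -1.0, 0.5]
finger_gap: -0.0002
grip_force: 0.0
```

Request:
jog_arm --increments '[[[0.04,0,0,0,0,0,255],[0.04,0,0,0,0,0,255],[0.03,0,-0.005,0,0,0,255],[0.03,0,-0.005,0,0,0,255],[0.03,0,-0.008,0,0,0,255],[0.03,0,-0.008,0,0,0,255],[0.03,0,-0.008,0,0,0,255],[0.03,0,-0.005,0,0,0,255],[0.03,0,-0.005,0,0,0,255],[0.03,0,-0.004,0,0,0,255],[0,0,0,0,0,0,255]]]'

```text
clock: 46.65
tcp_pos: [0.5108, 0.3165, 0.2028]
orientation: [-0.001, -0.144, 0.99, -0.0]
wrist_force: [0.5, 0.0, -0.1]
finger_gap: 0.0004
grip_force: 0.0
```

```bash
python3 lid.py | head -1
```

```text
case xyz 0.11419701049335214 0.00024103815211582398 0.20281524742757984 F [ 0.4694  0.0176 -0.1432]
```

Request:
jog_arm --increments '[[[0.043,0,-0.003,0,0,0,255],[0.043,0,0,0,0,0,255],[0.043,0,0.004,0,0,0,255],[0.043,0,0.005,0,0,0,255],[0.041,0,0.01,0,0,0,255],[0.041,0,0.011,0,0,0,255],[0,0,0,0,0,0,255]]]'

```text
clock: 47.45
tcp_pos: [0.4491, 0.2982, 0.1959]
orientation: [-0.001, -0.144, 0.99, -0.0]
wrist_force: [0.5, -0.4, 1.0]
finger_gap: 0.0001
grip_force: 0.0
```

```bash
python3 lid.py | head -1; python3 - <<'E'
from lid import *
for S in (Cam("scene"),Cam("side")):
    print(S.name,[(np.round(d['uv'],1),round(d['conf'],2)) for d in spotter.landmark_of("lid_edge",S.name)][:3])
    for a in (1.83,1.5,1.3,1.1,.9):
        x=.086-.167*np.cos(a)+.027*np.sin(a); z=.062+.167*np.sin(a)+.027*np.cos(a); print(a,S.proj([*(O+cx*x),z]).round(1))
E
```

```text
case xyz 0.04984640464070491 0.00019830844668979947 0.19593547867689257 F [ 0.4629 -0.3916  1.0015]
case xyz 0.051398851654482 0.00021309008772850158 0.19624443906469327 F [0.4034 0.3559 0.0386]
scene [(array([260.8, 145.9]), 0.86)]
1.83 [287.8 130.1]
1.5 [275.9 131.2]
1.3 [268.2 134.9]
1.1 [260.4 141. ]
0.9 [253.1 149.2]
side [(array([357.6, 114.7]), 0.61), (array([348.5, 182.1]), 0.48), (array([345.5, 183.9]), 0.44)]
1.83 [411.9 112.9]
1.5 [390.3 108.5]
1.3 [376.1 108.5]
1.1 [362.  110.6]
0.9 [348.8 114.7]
```

Request:
jog_arm --increments '[[[0.04,0,0.016,0,0,0,255],[0.04,0,0.018,0,0,0,255],[0.037,0,0.022,0,0,0,255],[0.036,0,0.023,0,0,0,255],[0.033,0,0.028,0,0,0,255],[0.032,0,0.028,0,0,0,255],[0.028,0,0.032,0,0,0,255],[0.028,0,0.032,0,0,0,255],[0.023,0,0.036,0,0,0,255],[0.023,0,0.036,0,0,0,255],[0.017,0,0.039,0,0,0,255],[0.017,0,0.039,0,0,0,255],[0,0,0,0,0,0,255]]]'

```text
clock: 49.05
tcp_pos: [0.3646, 0.2729, 0.1071]
orientation: [-0.002, -0.143, 0.99, -0.0]
wrist_force: [-0.6, -0.7, -0.4]
finger_gap: -0.0002
grip_force: 0.0
```

```bash
python3 lid.py | head -1
```

```text
case xyz -0.03826023243466693 -0.00013186496422828897 0.1070962947468058 F [-0.6133 -0.7171 -0.3509]
```

Now straight down, gently, to seat the lid (top at about 0.091).

Request:
jog_arm --increments '[[[0.008,0,0.025,0,0,0,255],[0.006,0,0.02,0,0,0,255],[0,0,0.012,0,0,0,255],[0,0,0.008,0,0,0,255],[0,0,0.006,0,0,0,255],[0,0,0,0,0,0,255],[0,0,0,0,0,0,255]]]'

```text
clock: 49.85
tcp_pos: [0.3633, 0.2728, 0.0911]
orientation: [0.0, -0.143, 0.99, 0.0]
wrist_force: [-0.7, -0.3, 0.3]
finger_gap: 0.0003
grip_force: 0.0
```

Request:
jog_arm --increments '[[[0,0,0.008,0,0,0,255],[0,0,0.006,0,0,0,255],[0,0,0.006,0,0,0,255],[0,0,0,0,0,0,255],[0,0,0,0,0,0,255]]]'

```text
clock: 50.35
tcp_pos: [0.3634, 0.2729, 0.0884]
orientation: [0.001, -0.143, 0.99, 0.0]
wrist_force: [-6.8, -3.8, 21.7]
finger_gap: -0.0002
grip_force: 10.9
```

Request:
jog_arm --increments '[[[0,0,-0.03,0,0,0,255],[0,0,-0.14,0,0,0,255],[0,0,-0.17,0,0,0,255],[0,0,-0.17,0,0,0,255],[0,0,-0.17,0,0,0,255],[0,0,0,0,0,0,255],[0,0,0,0,0,0,255],[0,0,0,0,0,0,255],[0,0,0,0,0,0,255]]]'

```text
clock: 51.25
tcp_pos: [0.3623, 0.2723, 0.2545]
orientation: [-0.002, -0.143, 0.99, -0.0]
wrist_force: [-0.4, 0.6, -0.2]
finger_gap: 0.0003
grip_force: 0.0
```

```bash
python3 - <<'E'
from lid import *
for S in (Cam("scene"),Cam("side"),Cam("wrist")):
    print(S.name,[(np.round(d['uv'],1),round(d['conf'],2)) for d in spotter.landmark_of("lid_edge",S.name)][:3])
    for a in (0.2,.1,0):
        x=.086-.167*np.cos(a)+.027*np.sin(a); z=.062+.167*np.sin(a)+.027*np.cos(a); print(a,S.proj([*(O+cx*x),z]).round(1))
E
```

```text
case xyz -0.040653313727890654 -9.654231225630763e-05 0.25449108417965827 F [-0.3713  0.5925 -0.1501]
scene [(array([238.2, 201.8]), 0.57)]
0.2 [235.6 188.3]
0.1 [234.6 194.3]
0 [234.  200.2]
side [(array([317.6, 148. ]), 0.85)]
0.2 [317.4 139.8]
0.1 [315.4 144.1]
0 [314.1 148.5]
wrist [(array([317.1, 174. ]), 0.57)]
0.2 [318.4 184.6]
0.1 [318.5 175.2]
0 [318.5 168.4]
```

```bash
python3 -c "
from workcell import ticket
print(ticket.hand_in())"
```

```text
the job is handed in; nothing more can be done
None
```

The job is handed in with no verdict returned: the rule and dividers are folded and seated in their places, all three tubes stand home in the rack, the lid is shut, and the ink bottle was left untouched.

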